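Load the vacuum fixture and click the valve to hold

TASK

Load the vacuum fixture: first turn the clicking valve knob anticlockwise until its white pointer rests at the red mark (released), and with it there lay every pine block flat in a pocket of the fixture, one block to a pocket, any block in any pocket. Then turn the knob eight clicks clockwise so that it rests at the green mark, never running a whole click past the red or the green mark on the way. Leave the blocks seated, and do not knock about or shift the other things on the bench.

Things in the scene. Friction and masses are not known exactly. Their poses are not given: they have to be found in the camera images.
- fixture: aluminium and dark steel vacuum hold-down fixture, a fixed plate 130 (its x) x 230 (its y) mm with four identical rectangular pockets in a 2 x 2 grid; origin at the centre of its underside on the bench. Its top edge (pocket rims) is 16 mm above the bench. It stands at a different place and yaw each time.
- valve: fixed round white selector valve, 76 mm across, its scale face 34 mm above the bench; origin at the centre of its underside. On the face is a ring of tick marks 24 degrees apart with one broad red mark (to the valve's -x) and one broad green mark eight clicks clockwise (from above) of the red one. Place and yaw vary.
- dial (a joint): the clicking knob of the valve, rad, growing clockwise seen from above: 0 = white pointer at the red mark, 0.419 (24 degrees) a click, 3.351 = at the green mark (eight clicks). A sprung detent (about 0.04 N m to turn out of a click) pulls it to the nearest click when let go, and it stays there. It can be turned from -1.0 to 4.36, so neither mark is an end stop. It starts one to three clicks clockwise of the red mark.
- dial_grip (a point): point on the knob's axis at a good gripping height on its bar grip, 61 mm above the bench. The knob is a black bar 46 mm long (its x), 14 mm wide (its y), from 40 to 72 mm above the bench, on a disc 46 mm across; axes turn with the knob, the white pointer line lies on its -x end.
- dial_pointer (a point): the pointer end of the bar grip, 23 mm from the knob's axis, 61 mm above the bench
- pocket_0 (a point): centre of a pocket's floor, 6 mm above the bench; axes as the fixture's. The pocket is 41 mm (x) by 97 mm (y) and 10 mm deep; the middle 47 mm of its long sides is open down to the floor level as a notch for fingers; neighbouring pockets are 68 mm apart in x and 109 mm in y, centre to centre.
- pocket_1 (a point): centre of a pocket's floor, 6 mm above the bench; axes as the fixture's. The pocket is 41 mm (x) by 97 mm (y) and 10 mm deep; the middle 47 mm of its long sides is open down to the floor level as a notch for fingers; neighbouring pockets are 68 mm apart in x and 109 mm in y, centre to centre.
- pocket_2 (a point): centre of a pocket's floor, 6 mm above the bench; axes as the fixture's. The pocket is 41 mm (x) by 97 mm (y) and 10 mm deep; the middle 47 mm of its long sides is open down to the floor level as a notch for fingers; neighbouring pockets are 68 mm apart in x and 109 mm in y, centre to centre.
- pocket_3 (a point): centre of a pocket's floor, 6 mm above the bench; axes as the fixture's. The pocket is 41 mm (x) by 97 mm (y) and 10 mm deep; the middle 47 mm of its long sides is open down to the floor level as a notch for fingers; neighbouring pockets are 68 mm apart in x and 109 mm in y, centre to centre.
- block_0: pine block 35 (its x) x 91 (its y) x 36 (z) mm, 60 g; origin at the centre of its underside. Lies with its long y axis roughly across the bench. May be absent.
- block_0_center (a point): the middle of that block, 18 mm above its underside; axes as the block's
- block_1: pine block 35 (its x) x 91 (its y) x 36 (z) mm, 60 g; origin at the centre of its underside. Lies with its long y axis roughly across the bench. May be absent.
- block_1_center (a point): the middle of that block, 18 mm above its underside; axes as the block's
- block_2: pine block 35 (its x) x 91 (its y) x 36 (z) mm, 60 g; origin at the centre of its underside. Lies with its long y axis roughly across the bench. May be absent.
- block_2_center (a point): the middle of that block, 18 mm above its underside; axes as the block's
- block_3: pine block 35 (its x) x 91 (its y) x 36 (z) mm, 60 g; origin at the centre of its underside. Lies with its long y axis roughly across the bench. May be absent.
- block_3_center (a point): the middle of that block, 18 mm above its underside; axes as the block's
- pencil: green pencil 136 mm long, lying; a bystander, to be left alone; origin at its underside, near the middle
- masking_tape: roll of masking tape 104 mm across, 25 mm high, lying flat; a bystander, to be left alone; origin at its underside, near the middle
- mug: white mug 93 mm tall, 83 mm across; a bystander, to be left alone; origin at its underside, near the middle
- pliers_red: red-handled pliers 178 mm long, lying; a bystander, to be left alone; origin at its underside, near the middle
Mind the look-alikes: they are no part of the job. What is shaped like the valve but turquoise is not meant.

How it is judged:
On the way, in this order (a step that is already met when the one before it is completed fails the run):
1. the knob rests at the red mark (within 0.12 rad) (value of joint dial between -0.12 and 0.12 rad and velocity of joint dial between -0.1 and 0.1 rad/s), for 0.3 s.
2. with the knob still at the red mark, every block lies seated in a pocket (value of joint dial between -0.2 and 0.2 rad and ((horizontal distance between block_0_center and pocket_0 below 0.008 m and z of block_0_center in the frame of pocket_0 between 0.012 and 0.0215 m and angle between the y axis of block_0 and the y axis of fixture, either way round below 0.1 rad and linear speed of block_0 below 0.03 m/s) or (horizontal distance between block_0_center and pocket_1 below 0.008 m and z of block_0_center in the frame of pocket_1 between 0.012 and 0.0215 m and angle between the y axis of block_0 and the y axis of fixture, either way round below 0.1 rad and linear speed of block_0 below 0.03 m/s) or (horizontal distance between block_0_center and pocket_2 below 0.008 m and z of block_0_center in the frame of pocket_2 between 0.012 and 0.0215 m and angle between the y axis of block_0 and the y axis of fixture, either way round below 0.1 rad and linear speed of block_0 below 0.03 m/s) or (horizontal distance between block_0_center and pocket_3 below 0.008 m and z of block_0_center in the frame of pocket_3 between 0.012 and 0.0215 m and angle between the y axis of block_0 and the y axis of fixture, either way round below 0.1 rad and linear speed of block_0 below 0.03 m/s)) and ((horizontal distance between block_1_center and pocket_0 below 0.008 m and z of block_1_center in the frame of pocket_0 between 0.012 and 0.0215 m and angle between the y axis of block_1 and the y axis of fixture, either way round below 0.1 rad and linear speed of block_1 below 0.03 m/s) or (horizontal distance between block_1_center and pocket_1 below 0.008 m and z of block_1_center in the frame of pocket_1 between 0.012 and 0.0215 m and angle between the y axis of block_1 and the y axis of fixture, either way round below 0.1 rad and linear speed of block_1 below 0.03 m/s) or (horizontal distance between block_1_center and pocket_2 below 0.008 m and z of block_1_center in the frame of pocket_2 between 0.012 and 0.0215 m and angle between the y axis of block_1 and the y axis of fixture, either way round below 0.1 rad and linear speed of block_1 below 0.03 m/s) or (horizontal distance between block_1_center and pocket_3 below 0.008 m and z of block_1_center in the frame of pocket_3 between 0.012 and 0.0215 m and angle between the y axis of block_1 and the y axis of fixture, either way round below 0.1 rad and linear speed of block_1 below 0.03 m/s)) and ((horizontal distance between block_2_center and pocket_0 below 0.008 m and z of block_2_center in the frame of pocket_0 between 0.012 and 0.0215 m and angle between the y axis of block_2 and the y axis of fixture, either way round below 0.1 rad and linear speed of block_2 below 0.03 m/s) or (horizontal distance between block_2_center and pocket_1 below 0.008 m and z of block_2_center in the frame of pocket_1 between 0.012 and 0.0215 m and angle between the y axis of block_2 and the y axis of fixture, either way round below 0.1 rad and linear speed of block_2 below 0.03 m/s) or (horizontal distance between block_2_center and pocket_2 below 0.008 m and z of block_2_center in the frame of pocket_2 between 0.012 and 0.0215 m and angle between the y axis of block_2 and the y axis of fixture, either way round below 0.1 rad and linear speed of block_2 below 0.03 m/s) or (horizontal distance between block_2_center and pocket_3 below 0.008 m and z of block_2_center in the frame of pocket_3 between 0.012 and 0.0215 m and angle between the y axis of block_2 and the y axis of fixture, either way round below 0.1 rad and linear speed of block_2 below 0.03 m/s)) and ((horizontal distance between block_3_center and pocket_0 below 0.008 m and z of block_3_center in the frame of pocket_0 between 0.012 and 0.0215 m and angle between the y axis of block_3 and the y axis of fixture, either way round below 0.1 rad and linear speed of block_3 below 0.03 m/s) or (horizontal distance between block_3_center and pocket_1 below 0.008 m and z of block_3_center in the frame of pocket_1 between 0.012 and 0.0215 m and angle between the y axis of block_3 and the y axis of fixture, either way round below 0.1 rad and linear speed of block_3 below 0.03 m/s) or (horizontal distance between block_3_center and pocket_2 below 0.008 m and z of block_3_center in the frame of pocket_2 between 0.012 and 0.0215 m and angle between the y axis of block_3 and the y axis of fixture, either way round below 0.1 rad and linear speed of block_3 below 0.03 m/s) or (horizontal distance between block_3_center and pocket_3 below 0.008 m and z of block_3_center in the frame of pocket_3 between 0.012 and 0.0215 m and angle between the y axis of block_3 and the y axis of fixture, either way round below 0.1 rad and linear speed of block_3 below 0.03 m/s))), for 0.3 s.
3. the knob rests at the green mark (within 0.12 rad) (value of joint dial between 3.23104 and 3.47104 rad and velocity of joint dial between -0.1 and 0.1 rad/s), for 0.3 s.
At the end, for the whole second after the job is handed in: the knob rests at the green mark (3.351 within 0.12 rad), and every block lies at rest in a pocket: its middle within 8 mm of the pocket's centre seen from above and 12 to 21.5 mm above the pocket's floor, its long axis within 0.1 rad of the pocket's (either way round, on any of its four long faces) (all of step 3 and ((horizontal distance between block_0_center and pocket_0 below 0.008 m and z of block_0_center in the frame of pocket_0 between 0.012 and 0.0215 m and angle between the y axis of block_0 and the y axis of fixture, either way round below 0.1 rad and linear speed of block_0 below 0.03 m/s) or (horizontal distance between block_0_center and pocket_1 below 0.008 m and z of block_0_center in the frame of pocket_1 between 0.012 and 0.0215 m and angle between the y axis of block_0 and the y axis of fixture, either way round below 0.1 rad and linear speed of block_0 below 0.03 m/s) or (horizontal distance between block_0_center and pocket_2 below 0.008 m and z of block_0_center in the frame of pocket_2 between 0.012 and 0.0215 m and angle between the y axis of block_0 and the y axis of fixture, either way round below 0.1 rad and linear speed of block_0 below 0.03 m/s) or (horizontal distance between block_0_center and pocket_3 below 0.008 m and z of block_0_center in the frame of pocket_3 between 0.012 and 0.0215 m and angle between the y axis of block_0 and the y axis of fixture, either way round below 0.1 rad and linear speed of block_0 below 0.03 m/s)) and ((horizontal distance between block_1_center and pocket_0 below 0.008 m and z of block_1_center in the frame of pocket_0 between 0.012 and 0.0215 m and angle between the y axis of block_1 and the y axis of fixture, either way round below 0.1 rad and linear speed of block_1 below 0.03 m/s) or (horizontal distance between block_1_center and pocket_1 below 0.008 m and z of block_1_center in the frame of pocket_1 between 0.012 and 0.0215 m and angle between the y axis of block_1 and the y axis of fixture, either way round below 0.1 rad and linear speed of block_1 below 0.03 m/s) or (horizontal distance between block_1_center and pocket_2 below 0.008 m and z of block_1_center in the frame of pocket_2 between 0.012 and 0.0215 m and angle between the y axis of block_1 and the y axis of fixture, either way round below 0.1 rad and linear speed of block_1 below 0.03 m/s) or (horizontal distance between block_1_center and pocket_3 below 0.008 m and z of block_1_center in the frame of pocket_3 between 0.012 and 0.0215 m and angle between the y axis of block_1 and the y axis of fixture, either way round below 0.1 rad and linear speed of block_1 below 0.03 m/s)) and ((horizontal distance between block_2_center and pocket_0 below 0.008 m and z of block_2_center in the frame of pocket_0 between 0.012 and 0.0215 m and angle between the y axis of block_2 and the y axis of fixture, either way round below 0.1 rad and linear speed of block_2 below 0.03 m/s) or (horizontal distance between block_2_center and pocket_1 below 0.008 m and z of block_2_center in the frame of pocket_1 between 0.012 and 0.0215 m and angle between the y axis of block_2 and the y axis of fixture, either way round below 0.1 rad and linear speed of block_2 below 0.03 m/s) or (horizontal distance between block_2_center and pocket_2 below 0.008 m and z of block_2_center in the frame of pocket_2 between 0.012 and 0.0215 m and angle between the y axis of block_2 and the y axis of fixture, either way round below 0.1 rad and linear speed of block_2 below 0.03 m/s) or (horizontal distance between block_2_center and pocket_3 below 0.008 m and z of block_2_center in the frame of pocket_3 between 0.012 and 0.0215 m and angle between the y axis of block_2 and the y axis of fixture, either way round below 0.1 rad and linear speed of block_2 below 0.03 m/s)) and ((horizontal distance between block_3_center and pocket_0 below 0.008 m and z of block_3_center in the frame of pocket_0 between 0.012 and 0.0215 m and angle between the y axis of block_3 and the y axis of fixture, either way round below 0.1 rad and linear speed of block_3 below 0.03 m/s) or (horizontal distance between block_3_center and pocket_1 below 0.008 m and z of block_3_center in the frame of pocket_1 between 0.012 and 0.0215 m and angle between the y axis of block_3 and the y axis of fixture, either way round below 0.1 rad and linear speed of block_3 below 0.03 m/s) or (horizontal distance between block_3_center and pocket_2 below 0.008 m and z of block_3_center in the frame of pocket_2 between 0.012 and 0.0215 m and angle between the y axis of block_3 and the y axis of fixture, either way round below 0.1 rad and linear speed of block_3 below 0.03 m/s) or (horizontal distance between block_3_center and pocket_3 below 0.008 m and z of block_3_center in the frame of pocket_3 between 0.012 and 0.0215 m and angle between the y axis of block_3 and the y axis of fixture, either way round below 0.1 rad and linear speed of block_3 below 0.03 m/s))); the robot touches nothing.
It fails at once if the knob is turned nearly a whole click or more past the green mark (value of joint dial above 3.68614 rad).
It fails at once if the knob is turned nearly a whole click or more past the red mark (value of joint dial below -0.335104 rad).
It fails at once if a bystander (pencil, tape, mug, pliers) is shifted by more than 5 cm (distance of any of pencil, masking_tape, mug, pliers_red from where it was at the start of the episode above 0.05 m).
Of block_0, block_1, block_2, block_3 only 2 to 4 are there at a start; the rules pass over those that are not, and their reading is None.
At some moment in a run one of block_0, block_1, block_2, block_3 may be knocked a few centimetres aside while the robot is not near it.
Once in a run the grip may slacken for a moment while it holds something.
It also fails if it takes over 210 s, if anything falls off the work surface, if the arm or the gripper's body presses on something with over 40 N, if the wrist force passes 120 N, or if a joint passes its speed limit or range.

ROBOT

A 6-joint arm with a two-finger parallel gripper is mounted at the origin on a cart in front of the work surface, level with it; the furniture and walls round the work are solid. World frame = base frame: x ahead of the robot, y to its left, z up, the work surface at z = 0. Lengths are in m, angles in rad, forces in N, time in s.
With the tool pointing down it reaches from about 0.25 to 0.775 m from the base axis. Payload 4 kg.
Tool frame: the origin (TCP) lies at the very end of the fingers, on their centre line; the grasp point (between the pads) lies 19 mm behind it; z points along the fingers, y is the line along which they close (so a half turn about z gives the same grasp; the last joint's range is limited). The gripper opens to 94 mm and grips with 3 to 60 N. Pads are 16 mm wide; open, the fingers measure 119 mm over their backs; the gripper's body (75 mm by 177 mm) begins 78 mm behind the grasp point.
Start: joints at [-1.375, 0.087, 1.371, -0, 1.684, -0.103], TCP at [0.162, -0.526, 0.206] pointing down, gripper open.
Joint ranges: [-3.1, 3.1], [-0.76, 2.03], [0.27, 2.55], [-1.08, 4.22], [0.17, 2.65], [-2.57, 2.57]. Speed limits (rad/s): [2.79, 2.79, 3.14, 3.14, 3.14, 3.14].

INTERFACE

Orientations are given as [roll, pitch, yaw] about the fixed x, y, z axes, in that order (R = Rz(yaw) Ry(pitch) Rx(roll)).
In Python, from bench import robot, vision gives the robot as it stands.
- The arm moves only by the shell command python3 -m crank 'ROWS'. ROWS is JSON, a list of rows, each a list of 3 entries, a list of its own where there are three numbers: the closure, from 0 (fully open) to 1 (shut), then the shift along the tool's x, y, z in m, then the turn, a rotation vector about the tool's x, y, z in degrees. A call has 1 to 8 rows; each row shifts and turns the commanded pose from where the row before left it, along the tool's axes as they then stand; what a row does not reach is not made up. A row lasts 1/10 s, in which the tool goes at most 50 mm and 8.59 degrees, less where a joint would pass 70% of its speed; a pose out of reach is approached as far as the arm can. A call with a gripper value outside its range is refused whole. The fingers move at their own pace and stop on an object; the grip force is fixed at half the most. Time passes only in rows, so rows that do not move let the fingers close. It gives the time, the measured TCP pose, the force, the opening and the grip force at its end, in the units of the state.
- robot.get_obs(): the state, without advancing time (a new reading comes with each control period).
- vision.snapshot(name): name is "side" or "top"; returns a dict with "color" (420x560x3 uint8, red, green, blue), "z_map" (420x560 float32, m along the optical axis (not along the pixel's ray), 0 where there is no reading), "fx", "fy", "cx", "cy" (pixels), "dist" ([k1, k2, p1, p2, k3] as OpenCV has them; the pictures are not rectified), "R" (3x3) and "t" (3): a world point X has camera coordinates R X + t. Camera axes: x right, y down, z forward; pixel columns grow to the right and rows downward; lengths in m; the calibration is good to about 2 mm. A picture is of the moment at which its call begins.
- robot.close_job(): hands the job in; it is judged then, once.
The state is a dict: "time": time; "joint_positions": joint angles; "qvel": joint speeds; "joint_torque": joint torques, N m; "tool_pos": TCP position; "ee_rot": TCP orientation; "wrist_force": force on the tool from outside, world axes, zero at the start; "wrist_torque": the same for the moment, N m; "width": finger opening in m; "finger_force": force on a finger pad.
Only numpy, scipy, OpenCV 4.12 (cv2) and the standard library are available. Lean on these libraries where they do the work, as an engineer would, in place of code of your own. Each camera call takes 0.05 s, during which the arm holds its last target. There are 200 camera calls.

## Working session

There is one attempt and no reset: what is moved stays moved. The work goes in short steps, Python scripts to look and compute and a shell command to move; the robot and the scene stay as the last step left them, time stands still between calls to the robot, and variables do not carry over. Pictures are saved under pics/ and viewed, at most 14 in all, crops included, and the job is handed in when it is done.

```bash
ls; mkdir -p pics; python3 - <<'E'
from bench import robot, vision
import cv2
for n in("top","side"):
    s=vision.snapshot(n); cv2.imwrite(f"pics/{n}0.png",s["color"][:,:,::-1]); print(n,s["fx"],s["fy"],s["cx"],s["cy"],s["dist"],s["R"],s["t"])
print(robot.get_obs())
E
```

```text
pics
top 538.1343679291087 538.1343679291087 283.3303746096713 197.93811308127485 [0.01760265 0.         0.         0.         0.        ] [[ 0.01905603 -0.99975549  0.01121693]
 [-0.9852331  -0.02068617 -0.16996419]
 [ 0.17015467 -0.00781245 -0.9853864 ]] [0.18923201 0.57409112 1.36111243]
side 512.8002812232198 512.8002812232198 284.40329757015144 213.12701628637828 [0.05864301 0.         0.         0.         0.        ] [[-0.97104207 -0.23795189 -0.0213587 ]
 [-0.11500621  0.54393123 -0.8312114 ]
 [ 0.20940599 -0.80468485 -0.55554606]] [0.63074464 0.00315312 1.34080434]
{'time': 0.1, 'joint_positions': array([-1.37511345e+00,  8.79058914e-02,  1.37204957e+00, -4.68840170e-05,
        1.68356015e+00, -1.03077291e-01]), 'qvel': array([ 3.98445360e-04, -1.54594421e-03, -2.80022715e-03,  6.49681924e-04,
       -8.67614397e-04, -1.94541432e-05]), 'joint_torque': array([ 3.27926224e-03, -3.41251659e+01, -3.03303123e+01,  7.21464213e-02,
        3.04314983e-02, -9.37540153e-05]), 'tool_pos': array([ 0.16178592, -0.52518242,  0.2044348 ]), 'ee_rot': array([-3.13967511e+00, -1.51513308e-04,  2.98754790e-01]), 'wrist_force': array([-0.36540234,  0.44780216,  0.32013832]), 'wrist_torque': array([ 0.0145508 , -0.07083708,  0.00287751]), 'finger_force': 0.0, 'width': 0.09398283617196485}
```

View pics/top0.png

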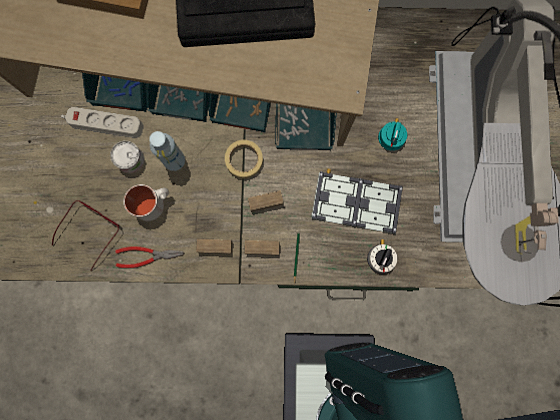

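View pics/side0.png

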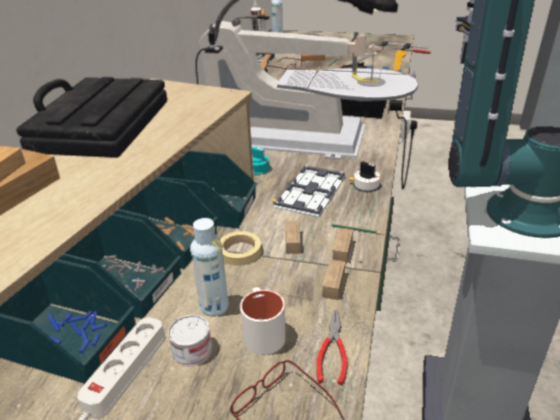

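Top view: the white valve is at (383,258), and the turquoise look-alike at (393,136). The fixture is at about (358,203), with pine blocks at (266,202), (214,247) and (262,247). I see three blocks. The pencil is at (296,255), tape (243,159), mug (142,202), pliers (150,257). The candidates for the valve are white (383,258) and turquoise (393,136), so I choose white. Candidates for blocks are the three pine bars only (the brown bits in the bins are screws or dowels).

```bash
cat > h.py <<'E'
from bench import robot, vision
import numpy as np, cv2
def K(s): return np.array([[s["fx"],0,s["cx"]],[0,s["fy"],s["cy"]],[0,0,1.]])
def ray(s,uv,z):
    uv=np.atleast_2d(np.asarray(uv,float))
    n=cv2.undistortPoints(uv[:,None],K(s),np.array(s["dist"]))[:,0]
    R=np.array(s["R"]);c=-R.T@np.array(s["t"]);d=np.c_[n,np.ones(len(n))]@R
    return (c+d*((z-c[2])/d[:,2])[:,None])
def proj(s,X):
    return cv2.projectPoints(np.atleast_2d(np.asarray(X,float)),cv2.Rodrigues(np.array(s["R"]))[0],np.array(s["t"]),K(s),np.array(s["dist"]))[0][:,0]
def mask_rects(s,m,z,amin=60):
    out=[]
    for c in cv2.findContours(m.astype(np.uint8),cv2.RETR_EXTERNAL,cv2.CHAIN_APPROX_NONE)[0]:
        if cv2.contourArea(c)<amin: continue
        P=ray(s,c[:,0],z)[:,:2]
        (cx,cy),(w,h),a=cv2.minAreaRect((P*1000).astype(np.float32))
        if w<h: w,h,a=h,w,a+90
        out.append((c[:,0].mean(0).round(),round(cx,1),round(cy,1),round(w,1),round(h,1),round((a+90)%180-90,1)))
    return out
def heights(s):
    z=s["z_map"];v,u=np.mgrid[:420,:560]
    n=cv2.undistortPoints(np.stack([u,v],-1).reshape(-1,1,2).astype(float),K(s),np.array(s["dist"]))[:,0]
    C=np.c_[n,np.ones(len(n))]*z.reshape(-1,1)
    W=(C-np.array(s["t"]))@np.array(s["R"]); return W.reshape(420,560,3)
E
python3 - <<'E'
from h import *
s=vision.snapshot("top"); np.savez("top.npz",**s)
c=s["color"]
a=cv2.resize(c[225:290,345:425],None,fx=5,fy=5,interpolation=cv2.INTER_CUBIC)
b=cv2.resize(c[165:240,305:410],None,fx=4,fy=4,interpolation=cv2.INTER_CUBIC)
can=np.zeros((330,830,3),np.uint8);can=np.zeros((330,800,3),np.uint8)
can[:325,:375]=cv2.resize(a,(375,325)); can[:300,380:800]=b
cv2.imwrite("pics/crop1.png",can[:,:,::-1])
W=heights(s);
hsv=cv2.cvtColor(c,cv2.COLOR_RGB2HSV)
for u,v in[(266,202),(214,247),(262,247),(358,203),(383,258),(340,187)]: print(u,v,W[v,u].round(4),hsv[v,u])
m=(W[...,2]>.025)&(W[...,2]<.045); roi=np.zeros_like(m);roi[185:260,190:290]=1
for r in mask_rects(s,m&roi,.036): print(r)
m=(W[...,2]>.008)&(W[...,2]<.03); roi=np.zeros_like(m);roi[165:238,305:410]=1
for r in mask_rects(s,m&roi,.016): print(r)
m=(W[...,2]>.024); roi=np.zeros_like(m);roi[235:280,355:410]=1
for r in mask_rects(s,m&roi,.034): print('v',r)
E
```

```text
266 202 [0.5619 0.2463 0.027 ] [ 16  93 126]
214 247 [0.4393 0.3781 0.0356] [ 16  89 132]
262 247 [0.4417 0.2536 0.0359] [ 17  84 122]
358 203 [5.661e-01 3.000e-04 1.650e-02] [132  16  79]
383 258 [ 0.4177 -0.0554  0.0649] [100  43  18]
340 187 [0.6112 0.0471 0.0039] [ 42  10 122]
(array([262., 246.]), 443.0, 255.0, 85.9, 33.8, -88.9)
(array([214., 245.]), 444.0, 379.0, 90.8, 34.9, 89.3)
(array([265., 200.]), 566.7, 248.1, 89.1, 35.9, -75.1)
(array([393., 206.]), 556.1, -86.2, 131.2, 46.4, -9.0)
(array([358., 202.]), 570.7, 2.3, 130.8, 72.5, -9.4)
(array([322., 194.]), 590.4, 89.6, 141.1, 47.9, -10.3)
v (array([383., 258.]), 419.9, -60.4, 72.4, 70.6, 1.2)
```

View pics/crop1.png

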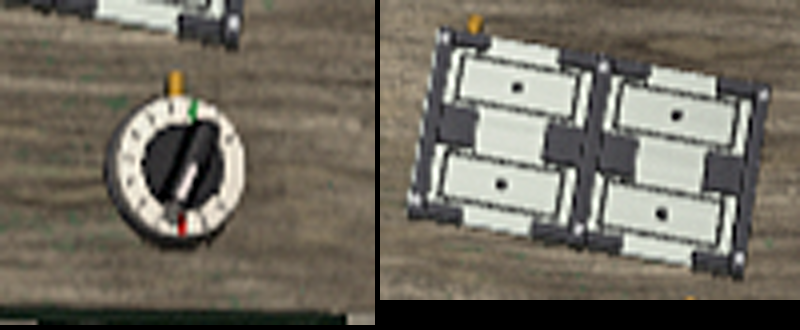

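Crop: red mark at full-image px (384,269), green (386,247) and the white pointer end at about (382,266), slightly left of red. That puts the pointer about one click clockwise of red, and this is the white valve, as intended. The four pocket vacuum holes are at about (339,187), (379,194), (335,211) and (375,218).

```bash
cat >> h.py <<'E'
def holes(s,guess,z,r=4):
    g=cv2.cvtColor(s["color"],cv2.COLOR_RGB2GRAY).astype(float);out=[]
    for u,v in guess:
        u0,v0=int(round(u)),int(round(v));p=g[v0-r:v0+r+1,u0-r:u0+r+1];w=np.clip(np.percentile(p,60)-p-25,0,None)
        yy,xx=np.mgrid[-r:r+1,-r:r+1];out.append((u0+(w*xx).sum()/w.sum(),v0+(w*yy).sum()/w.sum()))
    return np.array(out)
def plan(x,y,z,yawdeg=None):
    """turn about tool z (deg) first, then shift in tool axes, from measured pose"""
    o=robot.get_obs();p=np.array(o["tool_pos"]);yw=np.degrees(o["ee_rot"][2]);t=yw if yawdeg is None else yawdeg
    turn=(yw-t+180)%360-180
    a=np.radians(t);d=np.array([x,y,z])-p
    print("turn %.1f; shift x %.4f y %.4f z %.4f ; q6 now %.2f t %.1f"%(turn,d[0]*np.cos(a)+d[1]*np.sin(a),d[0]*np.sin(a)-d[1]*np.cos(a),-d[2],o["joint_positions"][5],o["time"]))
E
python3 - <<'E'
from h import *
s=dict(np.load("top.npz"));d=vision.snapshot("side");np.savez("side.npz",**d)
h=holes(s,[(339.25,186.75),(379,193.75),(335.25,211),(375.25,218.25)],.006);P=ray(s,h,.006)
print(h.round(1),P.round(4),'mean',P.mean(0).round(4))
yl=(P[0]-P[1]+P[2]-P[3]);print('y axis deg',np.degrees(np.arctan2(yl[1],yl[0])),np.linalg.norm(yl)/2)
print('side proj',proj(d,P).round(1))
R,G=ray(s,[(383.8,269.4),(386.4,246.6)],.034);print('R,G',R,G)
W=heights(s);c=s["color"].astype(int)
m=W[...,2]>.055;roi=np.zeros_like(m);roi[235:280,355:410]=1
for r in mask_rects(s,m&roi,.072,20):print('bar',r)
hsv=cv2.cvtColor(s["color"],cv2.COLOR_RGB2HSV).astype(int);g=roi&(hsv[...,1]>120)&(hsv[...,2]>60)
for nm,mm in(('red',g&((hsv[...,0]<8)|(hsv[...,0]>172))),('green',g&(abs(hsv[...,0]-62)<20))):
    v,u=np.nonzero(mm);print(nm,len(u),ray(s,[(u.mean(),v.mean())],.034).round(4))
big=cv2.resize(s["color"][235:285,355:415],None,fx=10,fy=10,interpolation=cv2.INTER_CUBIC)
b2=d["color"][150:310,240:420];b2=cv2.resize(b2,(560,498))
cv2.imwrite("pics/side_c.png",b2[:,:,::-1]);cv2.imwrite("pics/dial.png",big[:,:,::-1])
E
```

```text
[[338.3 187.4]
 [378.4 194. ]
 [334.5 211. ]
 [374.9 218.1]] [[ 0.6094  0.052   0.006 ]
 [ 0.5937 -0.0565  0.006 ]
 [ 0.5446  0.0621  0.006 ]
 [ 0.5276 -0.0465  0.006 ]] mean [0.5688 0.0028 0.006 ]
y axis deg 81.4160620451271 0.10978155143100425
side proj [[293.9 197.4]
 [307.4 178.8]
 [316.2 201.9]
 [329.1 182.8]]
R,G [ 0.39036561 -0.06308091  0.034     ] [ 0.44949388 -0.07065995  0.034     ]
bar (array([386., 257.]), 420.5, -60.7, 48.1, 15.6, -27.0)
red 7 [[ 0.3895 -0.0621  0.034 ]]
green 5 [[ 0.4495 -0.0691  0.034 ]]
```

View pics/side_c.png

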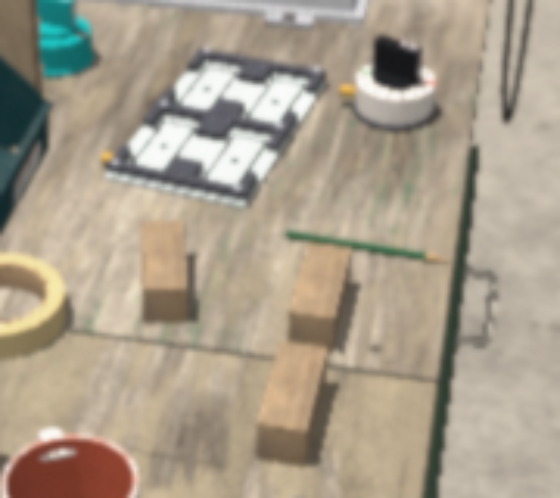

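View pics/dial.png

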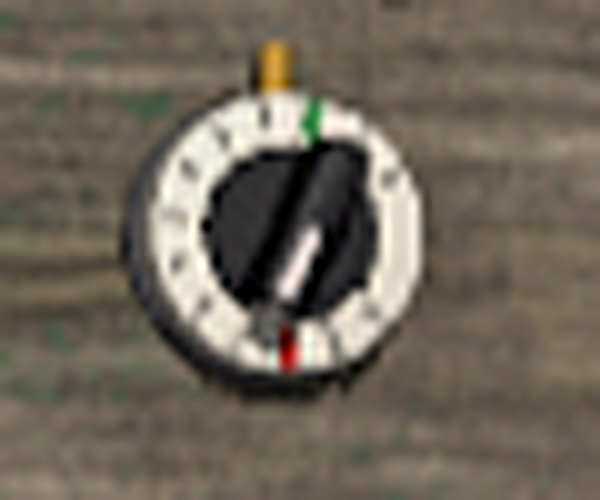

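Side crop: all four holes match the projections within about 1 px, and three blocks confirmed. Dial crop: pointer lies between red (288,350) and the first tick clockwise of it, i.e. one click. I'm moving to the valve now.

```bash
python3 -m crank '[[0,[0.019,-0.043,0],[0,0,0]],[0,[0.019,-0.043,0],[0,0,0]],[0,[0.019,-0.043,0],[0,0,0]],[0,[0.019,-0.043,0],[0,0,0]],[0,[0.019,-0.043,0],[0,0,0]],[0,[0.019,-0.043,0],[0,0,0]],[0,[0.019,-0.043,0],[0,0,0]]]'
python3 -m crank '[[0,[0,0,0],[0,0,-8.5]],[0,[0,0,0],[0,0,-8.5]],[0,[0,0,0],[0,0,-8.5]],[0,[0,0,0],[0,0,-8.5]],[0,[0,0,0],[0,0,-8.5]],[0,[0,0,0],[0,0,-8.5]],[0,[0,0,0],[0,0,-8.5]],[0,[0,0,0],[0,0,-8.5]]]'
python3 -m crank '[[0.5,[0,0,0],[0,0,-8.5]],[0.5,[0,0,0],[0,0,-8.5]],[0.5,[0,0,0],[0,0,-8.5]],[0.5,[0,0,0],[0,0,-8.5]],[0.5,[0,0,0],[0,0,-8.5]],[0.5,[0,0,0],[0,0,-8.5]],[0.5,[0,0,0],[0,0,-8.5]],[0.5,[0,0,0],[0,0,-8.5]]]'
python3 -c "
from h import *
plan(.42,-.062,.12,153)"
```

```text
time: 0.9
tool_pos: [0.2001, -0.197, 0.2052]
ee_rot: [3.141, -0.001, 0.297]
wrist_force: [0.9, 1.1, 0.6]
width: 0.0936
finger_force: 0.0
time: 1.7
tool_pos: [0.2003, -0.1987, 0.2053]
ee_rot: [-3.142, -0.0, 1.492]
wrist_force: [0.7, 0.7, -0.3]
width: 0.0941
finger_force: 0.0
time: 2.5
tool_pos: [0.2003, -0.1987, 0.2053]
ee_rot: [-3.142, -0.0, 2.679]
wrist_force: [0.7, -0.8, -0.3]
width: 0.047
finger_force: 0.0
turn 0.5; shift x -0.1337 y 0.2215 z 0.0853 ; q6 now -2.09 t 2.5
```

```bash
python3 -m crank '[[0.5,[-0.0222,0.0369,0.012],[0,0,0.5]],[0.5,[-0.0222,0.0369,0.012],[0,0,0]],[0.5,[-0.0222,0.0369,0.012],[0,0,0]],[0.5,[-0.0222,0.0369,0.012],[0,0,0]],[0.5,[-0.0222,0.0369,0.012],[0,0,0]],[0.5,[-0.0222,0.0369,0.012],[0,0,0]],[0.5,[0,0,0],[0,0,0]]]'
python3 - <<'E'
from h import *
plan(.42,-.062,.046,153)
d=vision.snapshot("side");s=vision.snapshot("top")
a=cv2.resize(d["color"][100:210,300:420],(480,440));b=cv2.resize(s["color"][210:290,345:425],(320,320))
c=np.zeros((440,800,3),np.uint8);c[:,:480]=a;c[:320,480:]=b;cv2.imwrite("pics/v1.png",c[:,:,::-1])
E
```

```text
time: 3.2
tool_pos: [0.4216, -0.0603, 0.1307]
ee_rot: [3.141, -0.005, 2.669]
wrist_force: [0.1, 0.0, 0.4]
width: 0.0468
finger_force: 0.0
turn -0.1; shift x 0.0006 y -0.0023 z 0.0847 ; q6 now -1.37 t 3.2
```

View pics/v1.png

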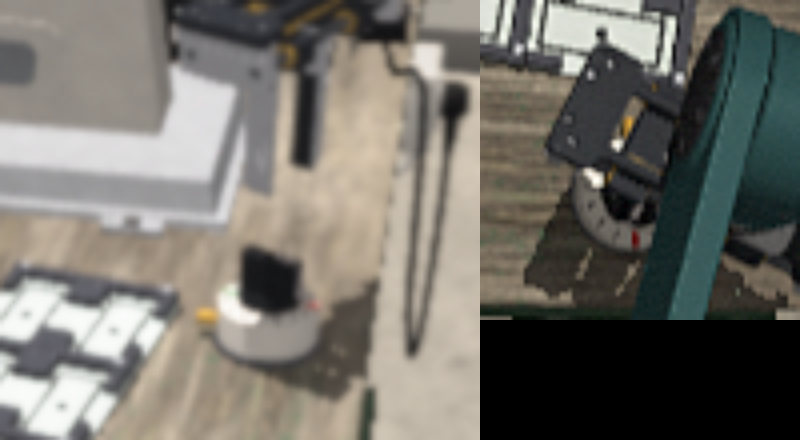

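The gripper hangs centred over the knob in the side crop, with fingers at (258,170) and (305,150) and the knob at (270,280). Next: descend, grip, turn -24° and release.

```bash
python3 -m crank '[[0.5,[0.0006,-0.0023,0.03],[0,0,0]],[0.5,[0,0,0.03],[0,0,0]],[0.5,[0,0,0.024],[0,0,0]],[0.5,[0,0,0],[0,0,0]]]'
python3 -m crank '[[1,[0,0,0],[0,0,0]],[1,[0,0,0],[0,0,0]],[1,[0,0,0],[0,0,0]],[1,[0,0,0],[0,0,0]],[1,[0,0,0],[0,0,0]]]'
```

```text
time: 3.7
tool_pos: [0.4151, -0.0653, 0.047]
ee_rot: [-3.14, -0.006, 2.662]
wrist_force: [-0.5, 1.7, 0.6]
width: 0.047
finger_force: 0.0
time: 4.2
tool_pos: [0.4214, -0.0624, 0.0511]
ee_rot: [3.133, 0.003, 2.664]
wrist_force: [4.9, 7.5, 1.2]
width: 0.0139
finger_force: 29.9
```

```bash
python3 -m crank '[[1,[0,0,0],[0,0,-6]],[1,[0,0,0],[0,0,-6]],[1,[0,0,0],[0,0,-6]],[1,[0,0,0],[0,0,-6]],[1,[0,0,0],[0,0,0]],[1,[0,0,0],[0,0,0]]]'
python3 -m crank '[[0.5,[0,0,0],[0,0,0]],[0.5,[0,0,0],[0,0,0]],[0.5,[0,0,0],[0,0,0]]]'
python3 -m crank '[[0.5,[0,0,-0.03],[0,0,0]],[0.5,[0,0,-0.04],[0,0,0]],[0.5,[0,0,-0.04],[0,0,0]],[0.5,[0,0,0],[0,0,0]]]'
python3 - <<'E'
from h import *
import time
plan(.42,-.06,.15)
for k in range(2):
    d=vision.snapshot("side"); print(robot.get_obs()["tool_pos"])
a=cv2.resize(d["color"][160:200,340:400],(720,480),interpolation=cv2.INTER_CUBIC);cv2.imwrite("pics/v2.png",a[:,:,::-1])
E
```

```text
time: 4.8
tool_pos: [0.4212, -0.0631, 0.0511]
ee_rot: [3.138, 0.006, 3.083]
wrist_force: [3.1, 5.1, 1.5]
width: 0.014
finger_force: 29.8
time: 5.1
tool_pos: [0.4185, -0.0652, 0.0495]
ee_rot: [-3.141, -0.0, 3.083]
wrist_force: [-0.4, -0.4, -0.9]
width: 0.0343
finger_force: 0.0
time: 5.5
tool_pos: [0.422, -0.0662, 0.1658]
ee_rot: [-3.138, 0.012, 3.082]
wrist_force: [1.0, -0.8, 0.3]
width: 0.0473
finger_force: 0.0
turn 0.0; shift x 0.0024 y 0.0061 z 0.0158 ; q6 now -1.80 t 5.5
[ 0.42053317 -0.06575059  0.16270171]
[ 0.41916532 -0.06534986  0.16033164]
```

View pics/v2.png

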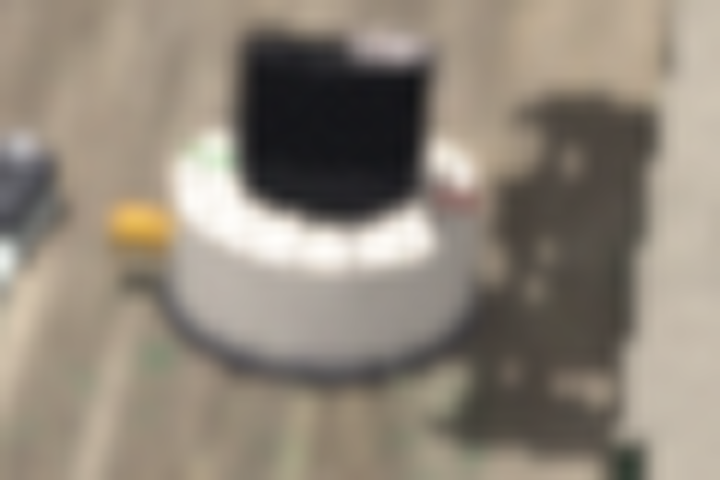

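Side crop: the pointer's white end (390,45) sits over the red mark (455,195). I'll back off to get a clear top view, with the gripper turned for the blocks.

```bash
python3 -m crank '[[0,[0.045,0,-0.01],[0,0,0]],[0,[0.045,0,0],[0,0,0]],[0,[0.04,0.01,0],[0,0,0]],[0,[0,0,0],[0,0,8.5]],[0,[0,0,0],[0,0,8.5]],[0,[0,0,0],[0,0,8.5]],[0,[0,0,0],[0,0,8.5]],[0,[0,0,0],[0,0,8.5]]]'
python3 -m crank '[[0,[0,0,0],[0,0,8.5]],[0,[0,0,0],[0,0,8.5]],[0,[0,0,0],[0,0,8.5]],[0,[0,0,0],[0,0,8.5]],[0,[0,0,0],[0,0,8.5]],[0,[0,0,0],[0,0,1.5]],[0,[0,0,0],[0,0,0]]]'
cat >> h.py <<'E'
def blocks(s):
    W=heights(s);hsv=cv2.cvtColor(s["color"],cv2.COLOR_RGB2HSV).astype(int)
    m=(W[...,2]>.029)&(W[...,2]<.046);roi=np.zeros_like(m);roi[160:275,180:410]=1
    m&=roi&(abs(hsv[...,0]-16)<6)&(hsv[...,1]>60)
    m=cv2.morphologyEx(m.astype(np.uint8),cv2.MORPH_CLOSE,np.ones((3,3)))
    for r in mask_rects(s,m,.036):print('block',r)
E
python3 - <<'E'
from h import *
s=vision.snapshot("top");blocks(s)
plan(.443,.255,.12,90)
a=cv2.resize(s["color"][160:290,180:430],(800,416),interpolation=cv2.INTER_CUBIC);cv2.imwrite("pics/v3.png",a[:,:,::-1])
E
```

```text
time: 6.4
tool_pos: [0.2883, -0.047, 0.1673]
ee_rot: [-3.139, -0.004, 2.335]
wrist_force: [-0.1, -0.6, 0.1]
width: 0.0939
finger_force: 0.0
time: 7.1
tool_pos: [0.2888, -0.0471, 0.1681]
ee_rot: [-3.139, -0.001, 1.575]
wrist_force: [0.3, -0.0, 0.2]
width: 0.0939
finger_force: 0.0
block (array([262., 246.]), 443.0, 255.0, 85.9, 33.8, -88.9)
block (array([214., 245.]), 444.2, 379.4, 90.0, 34.5, 89.3)
block (array([265., 200.]), 566.9, 248.1, 89.4, 35.3, -75.8)
turn 0.3; shift x 0.3022 y 0.1540 z 0.0484 ; q6 now -0.36 t 7.2
```

View pics/v3.png

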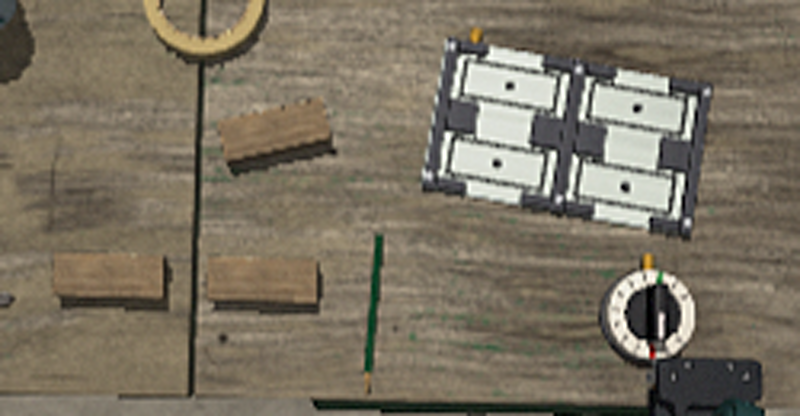

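Top crop: pointer straight down onto red (655,345), so the knob is at red. Blocks undisturbed at crop (110,278), (263,281) and (277,135). I'm picking the middle-front block first.

```bash
python3 -m crank '[[0,[0.043,0.022,0],[0,0,0]],[0,[0.043,0.022,0],[0,0,0]],[0,[0.043,0.022,0],[0,0,0]],[0,[0.043,0.022,0],[0,0,0]],[0,[0.043,0.022,0],[0,0,0]],[0,[0.043,0.022,0],[0,0,-1]],[0,[0.044,0.022,0],[0,0,0]],[0,[0,0,0.045],[0,0,0]]]'
python3 -m crank '[[0,[0,0,0.045],[0,0,0]],[0,[0,0,0],[0,0,0]],[0,[0,0,0],[0,0,0]],[0,[0,0,0],[0,0,0]]]'
python3 -c "
from h import *
plan(.443,.255,.011,91)"
```

```text
time: 7.95
tool_pos: [0.4484, 0.2621, 0.1299]
ee_rot: [3.128, -0.007, 1.597]
wrist_force: [1.6, -0.1, -0.6]
width: 0.0936
finger_force: 0.0
time: 8.35
tool_pos: [0.444, 0.2559, 0.0824]
ee_rot: [3.137, -0.002, 1.59]
wrist_force: [0.3, -0.5, -0.3]
width: 0.0939
finger_force: 0.0
turn 0.1; shift x -0.0009 y -0.0010 z 0.0714 ; q6 now 0.39 t 8.3
```

```bash
python3 -m crank '[[0,[-0.001,-0.001,0.03],[0,0,0]],[0,[0,0,0.03],[0,0,0]],[0,[0,0,0.01],[0,0,0]],[0,[0,0,0],[0,0,0]],[0,[0,0,0],[0,0,0]]]'
python3 -m crank '[[1,[0,0,0],[0,0,0]],[1,[0,0,0],[0,0,0]],[1,[0,0,0],[0,0,0]],[1,[0,0,0],[0,0,0]],[1,[0,0,0],[0,0,0]]]'
python3 -m crank '[[1,[0,0,-0.03],[0,0,0]],[1,[0,0,-0.04],[0,0,0]],[1,[0,0,-0.04],[0,0,0]],[1,[0,0,0],[0,0,0]],[1,[0,0,0],[0,0,0]],[1,[0,0,0],[0,0,0]]]'
python3 -c "
from h import *
plan(.5276,-.0465,.122,81.4)"
```

```text
time: 8.85
tool_pos: [0.4429, 0.255, 0.0118]
ee_rot: [3.138, -0.001, 1.59]
wrist_force: [-0.3, 0.3, -0.5]
width: 0.0942
finger_force: 0.0
time: 9.35
tool_pos: [0.4412, 0.2544, 0.0096]
ee_rot: [3.141, 0.0, 1.59]
wrist_force: [0.7, 0.2, 0.1]
width: 0.0571
finger_force: 0.0
time: 9.95
tool_pos: [0.4402, 0.2539, 0.1178]
ee_rot: [-3.139, 0.001, 1.59]
wrist_force: [-0.2, -0.5, -0.2]
width: 0.0094
finger_force: 0.0
turn 9.7; shift x -0.2840 y 0.1314 z -0.0042 ; q6 now 0.39 t 9.9
```

I lifted before the fingers had closed, because they're slow from full open. I'll reopen to a narrower width and check the block.

```bash
python3 -m crank '[[0.3,[0.03,-0.04,-0.02],[0,0,0]],[0.3,[0,-0.045,0],[0,0,0]],[0.3,[0,-0.045,0],[0,0,0]],[0.3,[0,0,0],[0,0,0]],[0.3,[0,0,0],[0,0,0]],[0.3,[0,0,0],[0,0,0]]]'
python3 - <<'E'
from h import *
s=vision.snapshot("top");blocks(s)
plan(.443,.255,.14,91)
a=cv2.resize(s["color"][160:290,180:430],(800,416),interpolation=cv2.INTER_CUBIC);cv2.imwrite("pics/v4.png",a[:,:,::-1])
E
```

```text
time: 10.55
tool_pos: [0.314, 0.2796, 0.1372]
ee_rot: [-3.141, 0.001, 1.59]
wrist_force: [0.4, 0.1, -0.2]
width: 0.0539
finger_force: 0.0
block (array([262., 246.]), 443.0, 255.0, 86.0, 33.8, -88.9)
block (array([213., 245.]), 444.1, 379.4, 90.1, 34.7, 89.3)
block (array([266., 200.]), 567.0, 248.2, 89.1, 35.1, -75.2)
turn 0.1; shift x -0.0268 y 0.1283 z -0.0026 ; q6 now 0.57 t 10.6
```

View pics/v4.png

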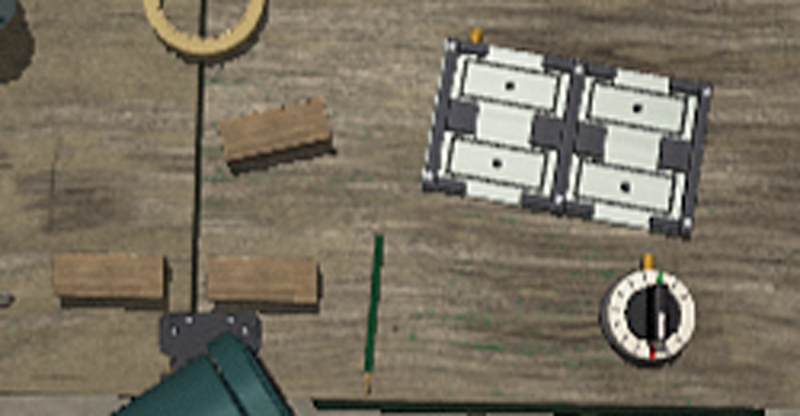

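Top crop: the block is untouched at (263,281). I'm going again with a 66 mm opening.

```bash
python3 -m crank '[[0.3,[-0.009,0.043,0],[0,0,0]],[0.3,[-0.009,0.043,0],[0,0,0]],[0.3,[-0.009,0.042,0.03],[0,0,0]],[0.3,[0,0,0.03],[0,0,0]],[0.3,[0,0,0],[0,0,0]],[0.3,[0,0,0],[0,0,0]],[0.3,[0,0,0],[0,0,0]]]'
python3 - <<'E'
from h import *
plan(.443,.255,.011,91)
s=dict(np.load("top.npz"))
hsv=cv2.cvtColor(s["color"],cv2.COLOR_RGB2HSV).astype(int)
print(hsv[244,238:288,1].tolist(),hsv[244,238:288,2].tolist())
print(hsv[244,190:238,1].tolist(),hsv[244,190:238,2].tolist())
print(ray(s,[(244.5,245),(280,245),(195.5,245),(232.5,245)],.036).round(4))
E
```

```text
time: 11.3
tool_pos: [0.4409, 0.2561, 0.081]
ee_rot: [3.139, -0.001, 1.591]
wrist_force: [0.9, -0.2, 0.8]
width: 0.0657
finger_force: 0.0
turn 0.1; shift x -0.0012 y 0.0020 z 0.0700 ; q6 now 0.40 t 11.3
[67, 67, 58, 59, 66, 66, 69, 95, 84, 90, 92, 95, 92, 94, 91, 93, 96, 90, 99, 89, 89, 90, 89, 92, 92, 88, 93, 92, 96, 90, 93, 91, 88, 88, 94, 91, 91, 95, 93, 90, 93, 68, 68, 66, 65, 66, 70, 69, 66, 68] [121, 107, 22, 52, 136, 135, 136, 134, 127, 131, 127, 126, 130, 133, 138, 143, 149, 144, 144, 141, 144, 133, 132, 125, 125, 128, 132, 136, 136, 133, 134, 131, 139, 139, 133, 129, 134, 129, 124, 133, 131, 56, 142, 139, 133, 140, 124, 129, 127, 131]
[62, 73, 67, 68, 67, 69, 70, 96, 92, 92, 88, 85, 89, 88, 89, 89, 91, 90, 89, 93, 98, 87, 88, 94, 82, 92, 97, 89, 92, 88, 88, 82, 90, 91, 94, 89, 97, 91, 89, 93, 96, 102, 112, 59, 63, 69, 72, 62] [123, 125, 134, 135, 126, 126, 113, 135, 127, 127, 131, 126, 126, 136, 138, 146, 148, 142, 140, 134, 136, 132, 133, 120, 118, 122, 124, 129, 136, 130, 127, 130, 136, 137, 130, 135, 134, 132, 132, 135, 141, 35, 41, 65, 126, 118, 117, 116]
[[0.446  0.2991 0.036 ]
 [0.4479 0.2069 0.036 ]
 [0.4435 0.4262 0.036 ]
 [0.4454 0.3303 0.036 ]]
```

```bash
python3 -m crank '[[0.3,[-0.001,0.002,0.03],[0,0,0]],[0.3,[0,0,0.03],[0,0,0]],[0.3,[0,0,0.01],[0,0,0]],[0.3,[0,0,0],[0,0,0]],[0.3,[0,0,0],[0,0,0]]]'
python3 -m crank '[[1,[0,0,0],[0,0,0]],[1,[0,0,0],[0,0,0]],[1,[0,0,0],[0,0,0]],[1,[0,0,0],[0,0,0]],[1,[0,0,0],[0,0,0]],[1,[0,0,0],[0,0,0]],[1,[0,0,0],[0,0,0]],[1,[0,0,0],[0,0,0]]]'
```

```text
time: 11.8
tool_pos: [0.4432, 0.2554, 0.0113]
ee_rot: [3.139, -0.001, 1.591]
wrist_force: [-1.0, -0.3, 2.0]
width: 0.0659
finger_force: 0.0
time: 12.6
tool_pos: [0.4426, 0.2548, 0.0099]
ee_rot: [3.14, -0.0, 1.59]
wrist_force: [0.2, -0.4, 3.4]
width: 0.0345
finger_force: 29.9
```

```bash
python3 -m crank '[[1,[0,0,-0.03],[0,0,0]],[1,[0,0,-0.04],[0,0,0]],[1,[0,0,-0.02],[0,0,0]],[1,[0,0,0],[0,0,5]],[1,[0,0,0],[0,0,4.7]],[1,[0,0,0],[0,0,0]],[1,[0,0,0],[0,0,0]]]'
python3 -c "
from h import *
plan(.5276,-.0465,.1,81.4)"
```

```text
time: 13.3
tool_pos: [0.4415, 0.2544, 0.0985]
ee_rot: [-3.14, 0.001, 1.423]
wrist_force: [0.2, 0.8, -0.9]
width: 0.035
finger_force: 29.9
turn 0.1; shift x -0.2847 y 0.1302 z -0.0015 ; q6 now 0.56 t 13.3
```

```bash
python3 -m crank '[[1,[-0.04,0.0185,0],[0,0,0]],[1,[-0.04,0.0185,0],[0,0,0]],[1,[-0.04,0.0185,0],[0,0,0]],[1,[-0.04,0.0185,0],[0,0,0]],[1,[-0.04,0.0185,0],[0,0,0]],[1,[-0.04,0.0185,0],[0,0,0]],[1,[-0.0447,0.0192,0],[0,0,0]],[1,[0,0,0],[0,0,0]]]'
python3 -m crank '[[1,[0,0,0.03],[0,0,0]],[1,[0,0,0.02],[0,0,0]],[1,[0,0,0],[0,0,0]],[1,[0,0,0],[0,0,0]],[1,[0,0,0],[0,0,0]]]'
python3 - <<'E'
from h import *
plan(.5276,-.0465,.0162,81.4)
d=vision.snapshot("side");
a=cv2.resize(d["color"][140:240,260:390],(780,600),interpolation=cv2.INTER_CUBIC);cv2.imwrite("pics/v5.png",a[:,:,::-1])
E
```

```text
time: 14.1
tool_pos: [0.529, -0.0517, 0.0987]
ee_rot: [-3.141, 0.003, 1.415]
wrist_force: [0.1, 0.2, 0.2]
width: 0.035
finger_force: 29.9
time: 14.6
tool_pos: [0.5293, -0.046, 0.0508]
ee_rot: [3.139, 0.0, 1.422]
wrist_force: [0.3, 0.2, -0.4]
width: 0.0345
finger_force: 29.9
turn 0.1; shift x -0.0008 y -0.0016 z 0.0346 ; q6 now -0.04 t 14.6
```

View pics/v5.png

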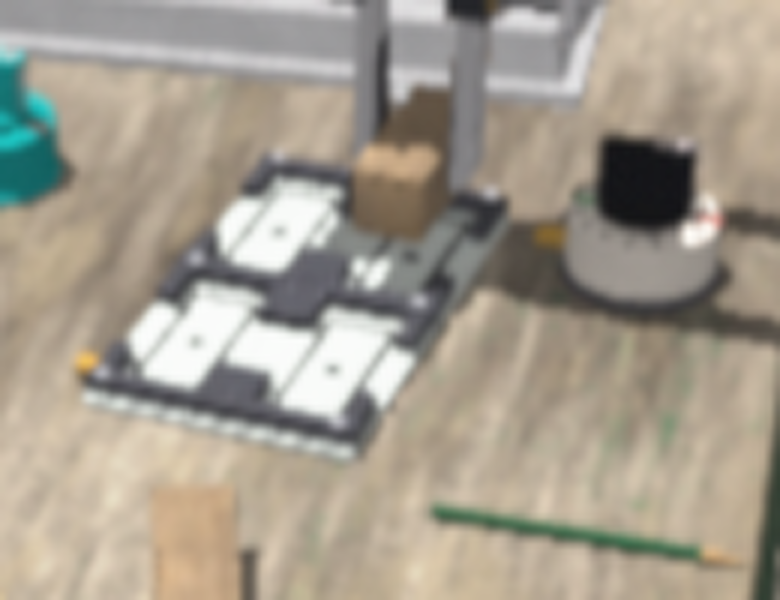

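The block is centred above the front-right pocket, held level at (400,200). Lower, then check the force.

```bash
python3 -m crank '[[1,[-0.0008,-0.0016,0.01],[0,0,0]],[1,[0,0,0.012],[0,0,0]],[1,[0,0,0.006],[0,0,0]],[1,[0,0,0.006],[0,0,0]],[1,[0,0,0],[0,0,0]],[1,[0,0,0],[0,0,0]]]'
```

```text
time: 15.25
tool_pos: [0.529, -0.0472, 0.0219]
ee_rot: [3.136, 0.0, 1.421]
wrist_force: [-7.1, 2.0, 28.5]
width: 0.0366
finger_force: 30.6
```

Rim contact (28 N, with -x pushback). I'll ease up, shift 2 mm towards -x and retry.

```bash
python3 -m crank '[[1,[0,0,-0.008],[0,0,0]],[1,[0,-0.002,0],[0,0,0]],[1,[0,0,0],[0,0,0]],[1,[0,0,0],[0,0,0]]]'
python3 -m crank '[[1,[0,0,0.004],[0,0,0]],[1,[0,0,0.004],[0,0,0]],[1,[0,0,0],[0,0,0]],[1,[0,0,0],[0,0,0]]]'
```

```text
time: 15.65
tool_pos: [0.5237, -0.0464, 0.0225]
ee_rot: [-3.139, -0.0, 1.421]
wrist_force: [-0.8, 0.3, 3.4]
width: 0.0367
finger_force: 3.0
time: 16.05
tool_pos: [0.5242, -0.0465, 0.02]
ee_rot: [-3.14, 0.0, 1.421]
wrist_force: [-11.5, 1.8, 27.8]
width: 0.0353
finger_force: 30.1
```

```bash
python3 -m crank '[[1,[0,0,-0.004],[0,0,0]],[1,[0,0,0],[0,0,0]],[1,[0,0,0],[0,0,0]]]'
python3 - <<'E'
from h import *
print(robot.get_obs()["tool_pos"])
d=vision.snapshot("side");s=vision.snapshot("top")
a=cv2.resize(d["color"][150:200,290:350],(480,400),interpolation=cv2.INTER_CUBIC);b=cv2.resize(s["color"][180:235,360:400],(320,440),interpolation=cv2.INTER_CUBIC)
c=np.zeros((440,800,3),np.uint8);c[:400,:480]=a;c[:,480:]=b;cv2.imwrite("pics/v6.png",c[:,:,::-1])
E
```

```text
time: 16.35
tool_pos: [0.5253, -0.0466, 0.0202]
ee_rot: [3.14, 0.0, 1.421]
wrist_force: [-2.1, 0.5, 8.7]
width: 0.0349
finger_force: 29.9
[ 0.52526653 -0.04662137  0.02024201]
```

View pics/v6.png

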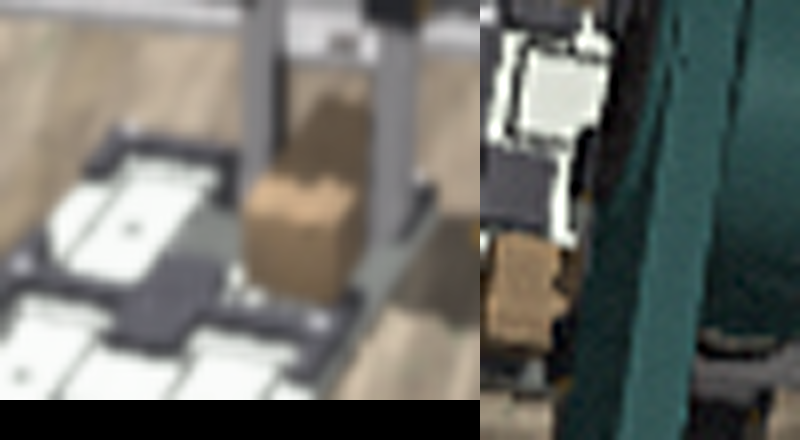

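```bash
python3 - <<'E'
from h import *
s=dict(np.load("side.npz"));a=np.radians(81.4);ey=np.array([np.cos(a),np.sin(a),0]);ex=np.array([ey[1],-ey[0],0])
P=np.array([.5255,-.0466,0])
f=lambda p:((proj(s,p)-[290,150])*8).round().tolist()
for zb in(.006,.010,.016):
    print(zb,[f(P+ey*.0455+ex*sx*.0175+np.array([0,0,zb+h])) for h in(.036,0) for sx in(-1,1)])
E
```

```text
0.006 [[[329.0, 244.0]], [[233.0, 227.0]], [[325.0, 333.0]], [[231.0, 315.0]]]
0.01 [[[329.0, 234.0]], [[233.0, 217.0]], [[326.0, 323.0]], [[231.0, 306.0]]]
0.016 [[[329.0, 219.0]], [[233.0, 202.0]], [[326.0, 309.0]], [[232.0, 291.0]]]
```

```bash
python3 - <<'E'
from h import *
s=dict(np.load("top.npz"))
for z in(.042,.052):print(ray(s,[(362.5,209.4),(360.9,221.9)],z).round(4))
d=dict(np.load("side.npz"))
for z in(.042,.052): print('side top corners',ray(d,[(290+248/8,150+197/8),(290+350/8,150+212/8)],z).round(4))
E
```

```text
[[ 0.5451 -0.0076  0.042 ]
 [ 0.512  -0.0033  0.042 ]]
[[ 0.5435 -0.0061  0.052 ]
 [ 0.5107 -0.0017  0.052 ]]
side top corners [[ 0.5483 -0.0262  0.042 ]
 [ 0.5113 -0.0228  0.042 ]]
side top corners [[ 0.5453 -0.0087  0.052 ]
 [ 0.5089 -0.0054  0.052 ]]
```

Comparing the two views, the block sits on the rim about 5 mm short in x and 2 mm short in y. I'll lift clear, shift and retry gently.

```bash
python3 -m crank '[[1,[0,0,-0.008],[0,0,0]],[1,[0.002,0.003,0],[0,0,0]],[1,[0,0,0],[0,0,0]],[1,[0,0,0],[0,0,0]],[1,[0,0,0],[0,0,0]]]'
python3 - <<'E'
from h import *
d=vision.snapshot("side");hsv=cv2.cvtColor(d["color"],cv2.COLOR_RGB2HSV).astype(int)
print(robot.get_obs()["tool_pos"])
m=(abs(hsv[...,0]-15)<6)&(hsv[...,1]>85)
for v in range(168,194,2): print(v,np.nonzero(m[v,310:345])[0].tolist(), d["color"][v,314:342,0].tolist())
E
```

```text
time: 16.95
tool_pos: [0.5275, -0.0449, 0.0266]
ee_rot: [-3.14, 0.0, 1.421]
wrist_force: [0.3, -0.3, -1.3]
width: 0.0349
finger_force: 29.9
[ 0.52754727 -0.04493674  0.0267815 ]
168 [] [96, 101, 103, 110, 116, 125, 130, 129, 119, 96, 97, 100, 100, 98, 96, 93, 93, 94, 93, 91, 88, 94, 122, 131, 129, 123, 128, 144]
170 [] [112, 108, 92, 70, 78, 112, 133, 152, 156, 132, 118, 117, 118, 129, 150, 147, 122, 111, 108, 103, 94, 100, 123, 130, 129, 125, 134, 158]
172 [] [214, 204, 170, 108, 81, 122, 168, 204, 208, 198, 194, 194, 193, 196, 201, 198, 188, 181, 173, 143, 106, 105, 125, 130, 127, 122, 135, 166]
174 [] [217, 152, 97, 65, 76, 124, 171, 181, 181, 185, 191, 198, 203, 203, 198, 195, 192, 178, 139, 102, 91, 99, 124, 130, 127, 115, 98, 69]
176 [12, 13, 14, 15, 16, 17, 18, 19] [145, 131, 118, 105, 104, 116, 129, 133, 135, 141, 141, 142, 144, 146, 149, 157, 153, 123, 99, 93, 93, 103, 124, 129, 122, 99, 66, 52]
178 [13, 15, 16, 17, 18, 19, 20] [127, 132, 131, 131, 131, 128, 122, 122, 126, 128, 129, 131, 131, 130, 130, 128, 122, 103, 94, 93, 96, 106, 115, 112, 92, 66, 57, 72]
180 [14, 15, 16
[... 313 characters left out ...]
184 [18, 19] [100, 100, 97, 93, 132, 184, 157, 138, 140, 129, 117, 112, 111, 111, 111, 110, 105, 91, 74, 77, 110, 131, 136, 137, 132, 120, 105, 102]
186 [] [98, 101, 93, 107, 147, 156, 173, 222, 225, 169, 132, 127, 126, 124, 121, 117, 99, 71, 52, 55, 74, 102, 128, 129, 114, 98, 97, 103]
188 [] [93, 92, 94, 104, 117, 112, 128, 148, 142, 123, 116, 123, 124, 125, 130, 129, 105, 82, 73, 67, 67, 95, 122, 127, 143, 143, 125, 114]
190 [] [82, 100, 96, 85, 74, 73, 78, 82, 86, 87, 88, 93, 96, 107, 137, 169, 163, 119, 93, 79, 96, 114, 124, 157, 189, 202, 201, 186]
192 [] [191, 218, 217, 207, 194, 189, 182, 158, 127, 112, 110, 106, 94, 87, 91, 97, 93, 82, 78, 96, 122, 147, 168, 195, 206, 207, 196, 178]
```

```bash
python3 -m crank '[[1,[0.001,0.003,0],[0,0,0]],[1,[0,0,0],[0,0,0]],[1,[0,0,0.006],[0,0,0]],[1,[0,0,0.004],[0,0,0]],[1,[0,0,0],[0,0,0]],[1,[0,0,0],[0,0,0]]]'
python3 -c "
from h import *
print(robot.get_obs()['tool_pos'])"
```

```text
time: 17.6
tool_pos: [0.5307, -0.0444, 0.017]
ee_rot: [-3.141, 0.0, 1.421]
wrist_force: [-0.2, -1.0, 0.3]
width: 0.0346
finger_force: 29.9
[ 0.53074691 -0.04443087  0.01699413]
```

```bash
python3 -m crank '[[1,[0,0,0.004],[0,0,0]],[1,[0,0,0],[0,0,0]],[1,[0,0,0],[0,0,0]]]'
python3 -m crank '[[1,[0,0,0.003],[0,0,0]],[1,[0,0,0],[0,0,0]],[1,[0,0,0],[0,0,0]]]'
```

```text
time: 17.9
tool_pos: [0.531, -0.0445, 0.0133]
ee_rot: [-3.141, 0.0, 1.421]
wrist_force: [0.4, -0.3, -1.1]
width: 0.0351
finger_force: 29.9
time: 18.2
tool_pos: [0.5311, -0.0445, 0.0104]
ee_rot: [3.141, 0.0, 1.421]
wrist_force: [0.3, 0.5, -0.7]
width: 0.0348
finger_force: 30.0
```

```bash
python3 -m crank '[[1,[0,0,0.0015],[0,0,0]],[1,[0,0,0],[0,0,0]],[0.5,[0,0,0],[0,0,0]],[0.5,[0,0,0],[0,0,0]],[0.5,[0,0,0],[0,0,0]],[0.5,[0,0,0],[0,0,0]]]'
python3 -m crank '[[0.5,[0,0,-0.03],[0,0,0]],[0.5,[0,0,-0.045],[0,0,0]],[0.5,[0,0,-0.045],[0,0,0]],[0.3,[0.045,-0.015,0],[0,0,0]],[0.3,[0.045,-0.015,0],[0,0,0]],[0.3,[0.045,-0.015,0],[0,0,0]],[0.3,[0.045,-0.015,0],[0,0,0]],[0.3,[0.045,-0.015,0],[0,0,0]]]'
python3 -m crank '[[0.3,[0.025,-0.04,0],[0,0,0]],[0.3,[0.025,-0.04,0],[0,0,0]],[0.3,[0,-0.03,0],[0,0,0]],[0.3,[0,0,0],[0,0,0]],[0.3,[0,0,0],[0,0,0]]]'
python3 - <<'E'
from h import *
d=vision.snapshot("side");s=vision.snapshot("top");np.savez("top2.npz",**s)
blocks(s);W=heights(s);print(W[205:230:4,366:386:6,2].round(3))
plan(.444,.379,.08,89.5)
a=cv2.resize(d["color"][140:300,260:390],(390,480),interpolation=cv2.INTER_CUBIC);b=cv2.resize(s["color"][165:285,305:405],(400,480),interpolation=cv2.INTER_CUBIC)
cv2.imwrite("pics/v7.png",np.hstack([a,b])[:,:,::-1])
E
```

```text
time: 18.8
tool_pos: [0.5309, -0.0444, 0.0086]
ee_rot: [-3.141, 0.0, 1.421]
wrist_force: [0.2, -0.1, -0.4]
width: 0.0471
finger_force: 0.0
time: 19.6
tool_pos: [0.4899, 0.1909, 0.1289]
ee_rot: [3.141, 0.0, 1.421]
wrist_force: [0.2, 0.1, -0.5]
width: 0.0661
finger_force: 0.0
time: 20.1
tool_pos: [0.3892, 0.2552, 0.129]
ee_rot: [3.141, -0.0, 1.422]
wrist_force: [-0.5, -0.2, 0.8]
width: 0.0658
finger_force: 0.0
block (array([212., 244.]), 444.5, 379.6, 89.6, 33.9, 89.3)
block (array([376., 216.]), 528.8, -44.2, 91.4, 35.5, 81.2)
block (array([265., 200.]), 566.8, 248.1, 89.3, 35.3, -75.6)
[[ 0.015  0.003  0.009  0.003]
 [ 0.046  0.043  0.008  0.009]
 [ 0.042  0.046  0.041  0.037]
 [ 0.041  0.04   0.037  0.042]
 [ 0.032  0.043  0.042  0.042]
 [ 0.     0.012  0.007  0.016]
 [-0.     0.     0.01   0.015]]
turn -8.1; shift x 0.1247 y 0.0528 z 0.0490 ; q6 now 0.61 t 20.2
```

View pics/v7.png

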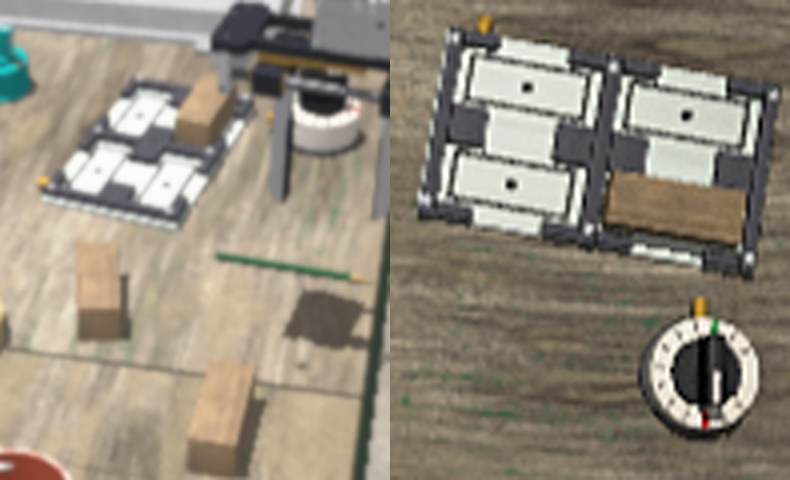

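The first block is seated: top at 42 mm, within about 3 mm of the pocket centre, yaw 81.2°. The pointer is still at red (705,420 in crop). Next is the left-front block at top px (212,244).

```bash
python3 -m crank '[[0.3,[0.043,0.02,0],[0,0,-8]],[0.3,[0.043,0.017,0],[0,0,0]],[0.3,[0.037,0.012,0.02],[0,0,0]],[0.3,[0,0,0.03],[0,0,0]],[0.3,[0,0,0],[0,0,0]],[0.3,[0,0,0],[0,0,0]],[0.3,[0,0,0],[0,0,0]]]'
python3 -c "
from h import *
plan(.4445,.3795,.011,89.3)"
```

```text
time: 20.9
tool_pos: [0.4465, 0.374, 0.0806]
ee_rot: [3.139, -0.001, 1.559]
wrist_force: [0.3, 0.3, 0.5]
width: 0.0655
finger_force: 0.0
turn 0.0; shift x 0.0055 y -0.0021 z 0.0696 ; q6 now 0.61 t 20.9
```

```bash
python3 -m crank '[[0.3,[0.0055,-0.001,0.03],[0,0,0]],[0.3,[0,0,0.03],[0,0,0]],[0.3,[0,0,0.01],[0,0,0]],[0.3,[0,0,0],[0,0,0]],[0.3,[0,0,0],[0,0,0]],[0.3,[0,0,0],[0,0,0]]]'
python3 -m crank '[[1,[0,0,0],[0,0,0]],[1,[0,0,0],[0,0,0]],[1,[0,0,0],[0,0,0]],[1,[0,0,0],[0,0,0]],[1,[0,0,0],[0,0,0]],[1,[0,0,0],[0,0,0]],[1,[0,0,0],[0,0,0]]]'
python3 -m crank '[[1,[0,0,-0.03],[0,0,0]],[1,[0,0,-0.04],[0,0,0]],[1,[0,0,-0.03],[0,0,0]],[1,[0,0,0],[0,0,8]],[1,[0,0,0],[0,0,0]],[1,[0,0,0],[0,0,0]],[1,[0,0,0],[0,0,0]]]'
python3 -c "
from h import *
plan(.5967,-.056,.11,81.4)"
```

```text
time: 21.5
tool_pos: [0.4457, 0.3806, 0.0114]
ee_rot: [3.138, -0.002, 1.56]
wrist_force: [0.3, 0.2, -0.1]
width: 0.0661
finger_force: 0.0
time: 22.2
tool_pos: [0.4443, 0.3798, 0.009]
ee_rot: [3.141, -0.0, 1.561]
wrist_force: [0.6, -0.9, 1.2]
width: 0.035
finger_force: 30.0
time: 22.9
tool_pos: [0.4434, 0.3792, 0.1072]
ee_rot: [-3.139, 0.002, 1.423]
wrist_force: [-1.7, 0.2, -0.4]
width: 0.035
finger_force: 30.0
turn 0.1; shift x -0.4074 y 0.2167 z -0.0028 ; q6 now 0.76 t 22.9
```

```bash
python3 -m crank '[[1,[-0.0407,0.0217,0],[0,0,0]],[1,[-0.0407,0.0217,0],[0,0,0]],[1,[-0.0407,0.0217,0],[0,0,0]],[1,[-0.0407,0.0217,0],[0,0,0]],[1,[-0.0407,0.0217,0],[0,0,0]],[1,[-0.0407,0.0217,0],[0,0,0]],[1,[-0.0407,0.0217,0],[0,0,0]],[1,[-0.0407,0.0217,0],[0,0,0]]]'
python3 -m crank '[[1,[-0.0407,0.0217,0],[0,0,0]],[1,[-0.0407,0.0217,0],[0,0,0]],[1,[0,0,0.03],[0,0,0]],[1,[0,0,0.03],[0,0,0]],[1,[0,0,0],[0,0,0]],[1,[0,0,0],[0,0,0]],[1,[0,0,0],[0,0,0]],[1,[0,0,0],[0,0,0]]]'
python3 -c "
from h import *
plan(.5967,-.056,.0155,81.4)"
```

```text
time: 23.7
tool_pos: [0.567, 0.0302, 0.1078]
ee_rot: [-3.14, 0.0, 1.422]
wrist_force: [-0.1, 0.1, -1.4]
width: 0.0346
finger_force: 30.0
time: 24.5
tool_pos: [0.5994, -0.0548, 0.0511]
ee_rot: [3.138, 0.0, 1.422]
wrist_force: [-0.0, 0.2, 0.1]
width: 0.035
finger_force: 30.0
turn 0.1; shift x -0.0015 y -0.0025 z 0.0356 ; q6 now -0.04 t 24.5
```

```bash
python3 -m crank '[[1,[-0.0015,-0.002,0.01],[0,0,0]],[1,[0,0,0.007],[0,0,0]],[1,[0,0,0],[0,0,0]],[1,[0,0,0],[0,0,0]],[1,[0,0,0],[0,0,0]]]'
python3 -c "
from h import *
plan(.5967,-.056,.0155,81.4)"
python3 -m crank '[[1,[0,0,0.006],[0,0,0]],[1,[0,0,0.006],[0,0,0]],[1,[0,0,0],[0,0,0]],[1,[0,0,0],[0,0,0]]]'
```

```text
time: 25.0
tool_pos: [0.596, -0.0562, 0.032]
ee_rot: [3.141, 0.0, 1.421]
wrist_force: [-0.2, -0.0, 0.7]
width: 0.0345
finger_force: 30.0
turn 0.0; shift x 0.0003 y 0.0007 z 0.0165 ; q6 now -0.04 t 25.0
time: 25.4
tool_pos: [0.596, -0.0563, 0.0196]
ee_rot: [3.141, 0.0, 1.421]
wrist_force: [0.7, -0.2, -1.2]
width: 0.0347
finger_force: 30.0
```

Below rim level with no force. I'll finish lowering, release and back off towards the last block.

```bash
python3 -m crank '[[1,[0,0,0.003],[0,0,0]],[1,[0,0,0.0015],[0,0,0]],[1,[0,0,0],[0,0,0]],[1,[0,0,0],[0,0,0]]]'
python3 -m crank '[[0.5,[0,0,0],[0,0,0]],[0.5,[0,0,0],[0,0,0]],[0.5,[0,0,0],[0,0,0]],[0.5,[0,0,0],[0,0,0]],[0.5,[0,0,-0.03],[0,0,0]],[0.5,[0,0,-0.045],[0,0,0]],[0.5,[0,0,-0.045],[0,0,0]]]'
python3 -m crank '[[0.3,[0.04,-0.025,0],[0,0,0]],[0.3,[0.04,-0.025,0],[0,0,0]],[0.3,[0.04,-0.025,0],[0,0,0]],[0.3,[0.04,-0.025,0],[0,0,0]],[0.3,[0.04,-0.025,0],[0,0,0]],[0.3,[0.04,-0.025,0],[0,0,0]],[0.3,[0.04,-0.025,0],[0,0,0]],[0.3,[0,0,0],[0,0,0]]]'
python3 -m crank '[[0.3,[0,-0.03,0],[0,0,0]],[0.3,[0,0,0],[0,0,0]],[0.3,[0,0,0],[0,0,0]]]'
python3 - <<'E'
from h import *
s=vision.snapshot("top");np.savez("top3.npz",**s)
blocks(s);W=heights(s);print(W[184:206:4,370:390:6,2].round(3))
plan(.5668,.248,.08,104.4)
E
```

```text
time: 25.8
tool_pos: [0.596, -0.0562, 0.0153]
ee_rot: [3.141, 0.0, 1.421]
wrist_force: [1.9, 0.6, -1.5]
width: 0.0348
finger_force: 30.0
time: 26.5
tool_pos: [0.5949, -0.056, 0.1358]
ee_rot: [-3.139, -0.0, 1.421]
wrist_force: [0.8, -0.2, 0.1]
width: 0.0471
finger_force: 0.0
time: 27.3
tool_pos: [0.4619, 0.2514, 0.1356]
ee_rot: [-3.14, -0.002, 1.429]
wrist_force: [0.5, 0.2, 0.8]
width: 0.0655
finger_force: 0.0
time: 27.6
tool_pos: [0.4353, 0.2507, 0.1356]
ee_rot: [3.14, 0.0, 1.421]
wrist_force: [-0.4, -0.0, 0.2]
width: 0.0661
finger_force: 0.0
block (array([376., 216.]), 528.5, -44.2, 91.1, 35.5, 81.6)
block (array([265., 198.]), 567.4, 248.2, 89.4, 34.3, -76.0)
block (array([380., 192.]), 593.7, -55.2, 91.1, 37.4, 81.6)
[[0.036 0.001 0.001 0.008]
 [0.035 0.045 0.039 0.04 ]
 [0.042 0.043 0.043 0.043]
 [0.041 0.043 0.042 0.035]
 [0.007 0.012 0.011 0.029]
 [0.008 0.005 0.011 0.016]]
turn -23.0; shift x -0.0351 y 0.1263 z 0.0556 ; q6 now 0.56 t 27.6
```

```bash
python3 -m crank '[[0.3,[0,0,0],[0,0,-8]],[0.3,[0,0,0],[0,0,-8]],[0.3,[0,0,0],[0,0,-7]],[0.3,[-0.012,0.042,0],[0,0,0]],[0.3,[-0.012,0.042,0],[0,0,0]],[0.3,[-0.011,0.042,0.025],[0,0,0]],[0.3,[0,0,0.03],[0,0,0]],[0.3,[0,0,0],[0,0,0]]]'
python3 -m crank '[[0.3,[0,0,0],[0,0,0]],[0.3,[0,0,0],[0,0,0]],[0.3,[0,0,0],[0,0,0]]]'
python3 -c "
from h import *
plan(.567,.248,.011,104.4)"
```

```text
time: 28.45
tool_pos: [0.5641, 0.246, 0.074]
ee_rot: [-3.13, 0.001, 1.82]
wrist_force: [-0.1, -0.2, -0.6]
width: 0.0659
finger_force: 0.0
time: 28.75
tool_pos: [0.5665, 0.2492, 0.0833]
ee_rot: [3.137, -0.0, 1.823]
wrist_force: [0.1, 0.0, -0.1]
width: 0.0655
finger_force: 0.0
turn 0.0; shift x -0.0013 y 0.0002 z 0.0723 ; q6 now 0.07 t 28.8
```

```bash
python3 -m crank '[[0.3,[-0.001,0.001,0.03],[0,0,0]],[0.3,[0,0,0.03],[0,0,0]],[0.3,[0,0,0.012],[0,0,0]],[0.3,[0,0,0],[0,0,0]],[0.3,[0,0,0],[0,0,0]],[0.3,[0,0,0],[0,0,0]]]'
python3 -m crank '[[1,[0,0,0],[0,0,0]],[1,[0,0,0],[0,0,0]],[1,[0,0,0],[0,0,0]],[1,[0,0,0],[0,0,0]],[1,[0,0,0],[0,0,0]],[1,[0,0,0],[0,0,0]],[1,[0,0,0],[0,0,0]]]'
python3 -m crank '[[1,[0,0,-0.03],[0,0,0]],[1,[0,0,-0.04],[0,0,0]],[1,[0,0,-0.03],[0,0,0]],[1,[0,0,0],[0,0,8]],[1,[0,0,0],[0,0,8]],[1,[0,0,0],[0,0,7]],[1,[0,0,0],[0,0,0]],[1,[0,0,0],[0,0,0]]]'
python3 -c "
from h import *
plan(.6124,.0525,.11,81.4)"
```

```text
time: 29.35
tool_pos: [0.5683, 0.2486, 0.0109]
ee_rot: [3.137, -0.0, 1.823]
wrist_force: [0.7, -1.0, -0.6]
width: 0.0657
finger_force: 0.0
time: 30.05
tool_pos: [0.567, 0.2481, 0.0087]
ee_rot: [3.141, 0.0, 1.822]
wrist_force: [0.6, 0.1, 0.5]
width: 0.0352
finger_force: 30.0
time: 30.85
tool_pos: [0.5665, 0.2479, 0.108]
ee_rot: [-3.141, 0.001, 1.424]
wrist_force: [0.3, -0.1, -0.1]
width: 0.0345
finger_force: 30.0
turn 0.2; shift x -0.1863 y 0.0746 z -0.0020 ; q6 now 0.47 t 30.9
```

```bash
python3 -m crank '[[1,[-0.0373,0.015,0],[0,0,0]],[1,[-0.0373,0.015,0],[0,0,0]],[1,[-0.0373,0.015,0],[0,0,0]],[1,[-0.0373,0.015,0],[0,0,0]],[1,[-0.0371,0.0146,0],[0,0,0]],[1,[0,0,0.03],[0,0,0]],[1,[0,0,0.03],[0,0,0]],[1,[0,0,0],[0,0,0]]]'
python3 -m crank '[[1,[0,0,0],[0,0,0]],[1,[0,0,0],[0,0,0]],[1,[0,0,0],[0,0,0]],[1,[0,0,0],[0,0,0]],[1,[0,0,0],[0,0,0]]]'
python3 -c "
from h import *
plan(.6124,.0525,.032,81.4)"
```

```text
time: 31.65
tool_pos: [0.6088, 0.0521, 0.0429]
ee_rot: [-3.131, 0.002, 1.422]
wrist_force: [-0.6, -0.4, -1.3]
width: 0.0348
finger_force: 30.0
time: 32.15
tool_pos: [0.6133, 0.0529, 0.0495]
ee_rot: [3.14, -0.0, 1.422]
wrist_force: [-1.0, 0.2, -0.8]
width: 0.0344
finger_force: 30.0
turn 0.0; shift x -0.0005 y -0.0008 z 0.0175 ; q6 now 0.14 t 32.1
```

```bash
python3 -m crank '[[1,[0,-0.0005,0.012],[0,0,0]],[1,[0,0,0.01],[0,0,0]],[1,[0,0,0.006],[0,0,0]],[1,[0,0,0],[0,0,0]],[1,[0,0,0],[0,0,0]],[1,[0,0,0],[0,0,0]]]'
```

```text
time: 32.75
tool_pos: [0.6124, 0.0527, 0.0239]
ee_rot: [3.141, 0.0, 1.421]
wrist_force: [-6.3, 0.0, 16.8]
width: 0.035
finger_force: 30.0
```

Rim contact again with the same -x reaction. The grid fit puts this pocket about 1 mm further in +x. I'll ease up, shift +2 mm and retry.

```bash
python3 -m crank '[[1,[0,0,-0.006],[0,0,0]],[1,[-0.0005,0.002,0],[0,0,0]],[1,[0,0,0],[0,0,0]],[1,[0,0,0],[0,0,0]],[1,[0,0,0],[0,0,0]],[1,[0,0,0.005],[0,0,0]],[1,[0,0,0],[0,0,0]],[1,[0,0,0],[0,0,0]]]'
python3 -m crank '[[1,[0,0,0.0025],[0,0,0]],[1,[0,0,0],[0,0,0]],[1,[0,0,0],[0,0,0]]]'
```

```text
time: 33.55
tool_pos: [0.6139, 0.052, 0.021]
ee_rot: [-3.141, 0.0, 1.421]
wrist_force: [-0.4, -0.4, -1.2]
width: 0.0354
finger_force: 29.9
time: 33.85
tool_pos: [0.614, 0.052, 0.0188]
ee_rot: [-3.141, 0.0, 1.421]
wrist_force: [-0.7, 0.0, -0.2]
width: 0.0353
finger_force: 29.9
```

```bash
python3 -m crank '[[1,[0,0,0.0035],[0,0,0]],[1,[0,0,0],[0,0,0]],[1,[0,0,0],[0,0,0]],[0.5,[0,0,0],[0,0,0]],[0.5,[0,0,0],[0,0,0]],[0.5,[0,0,0],[0,0,0]],[0.5,[0,0,0],[0,0,0]]]'
python3 -m crank '[[0.5,[0,0,-0.03],[0,0,0]],[0.5,[0,0,-0.045],[0,0,0]],[0.5,[0,0,-0.045],[0,0,0]],[0.5,[0,-0.045,0],[0,0,0]],[0.5,[0,-0.045,0],[0,0,0]],[0.5,[0,-0.045,0],[0,0,0]],[0.5,[0,-0.045,0],[0,0,0]],[0.5,[0,-0.045,0],[0,0,0]]]'
python3 -m crank '[[0.5,[0,-0.045,0],[0,0,-8.5]],[0.5,[0,-0.035,0],[0,0,-8.5]],[0.5,[0,0,0],[0,0,-8.5]],[0.5,[0,0,0],[0,0,-8.5]],[0.5,[0,0,0],[0,0,-8.5]],[0.5,[0,0,0],[0,0,-8.5]],[0.5,[0,0,0],[0,0,-8.5]],[0.5,[0,0,0],[0,0,-8.5]]]'
python3 -m crank '[[0.5,[0,0,0],[0,0,-8.5]],[0.5,[0,0,0],[0,0,-8.5]],[0.5,[0,0,0],[0,0,-8.5]],[0.5,[0,0,0],[0,0,-2.5]],[0.5,[0,0,0],[0,0,0]],[0.5,[0,0,0],[0,0,0]]]'
python3 - <<'E'
from h import *
d=vision.snapshot("side");s=vision.snapshot("top");np.savez("top4.npz",**s)
blocks(s);W=heights(s);print(W[180:202:4,330:350:6,2].round(3))
m=W[...,2]>.055;roi=np.zeros_like(m);roi[235:280,362:410]=1
for r in mask_rects(s,m&roi,.072,20):print('bar',r)
plan(.4213,-.063,.15,177)
a=cv2.resize(d["color"][140:300,260:390],(390,480),interpolation=cv2.INTER_CUBIC);b=cv2.resize(s["color"][165:285,305:405],(400,480),interpolation=cv2.INTER_CUBIC)
cv2.imwrite("pics/v8.png",np.hstack([a,b])[:,:,::-1])
E
```

```text
time: 34.55
tool_pos: [0.6143, 0.0519, 0.0156]
ee_rot: [3.141, 0.0, 1.421]
wrist_force: [0.6, -0.2, -0.1]
width: 0.0469
finger_force: 0.0
time: 35.35
tool_pos: [0.3899, 0.0857, 0.1355]
ee_rot: [3.141, -0.0, 1.421]
wrist_force: [-0.6, -0.6, 0.4]
width: 0.047
finger_force: 0.0
time: 36.15
tool_pos: [0.3122, 0.0923, 0.1357]
ee_rot: [3.141, 0.001, 2.614]
wrist_force: [-0.3, -0.5, 0.2]
width: 0.0471
finger_force: 0.0
time: 36.75
tool_pos: [0.3122, 0.0923, 0.1356]
ee_rot: [-3.142, 0.0, 3.096]
wrist_force: [-0.1, 0.0, -0.4]
width: 0.0476
finger_force: 0.0
block (array([376., 216.]), 528.5, -44.4, 90.7, 35.5, 81.6)
block (array([380., 192.]), 593.5, -54.7, 92.0, 36.8, 82.6)
block (array([340., 185.]), 610.6, 51.6, 90.7, 35.9, 81.9)
[[0.045 0.042 0.04  0.047]
 [0.045 0.047 0.042 0.036]
 [0.036 0.04  0.043 0.046]
 [0.002 0.011 0.023 0.037]
 [0.009 0.001 0.004 0.014]
 [0.012 0.009 0.004 0.016]]
bar (array([385., 257.]), 420.1, -59.1, 45.6, 15.1, -0.9)
turn 0.4; shift x -0.1171 y -0.1494 z -0.0145 ; q6 now -1.41 t 36.9
```

View pics/v8.png

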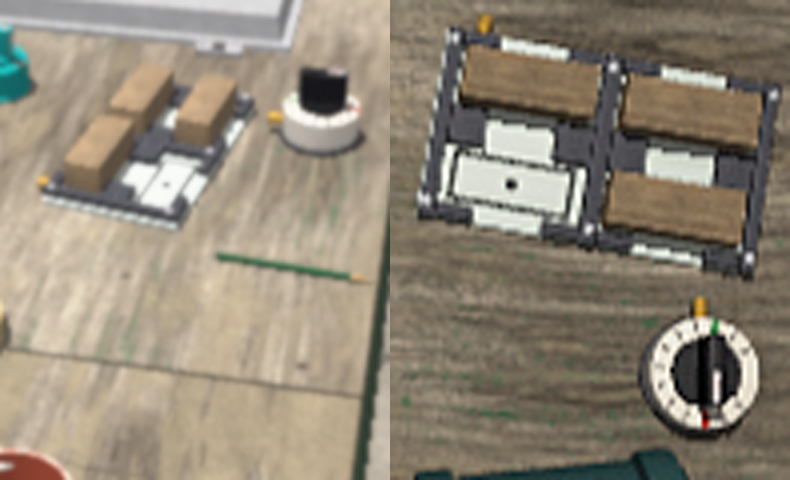

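Three blocks are seated flat in three pockets and the knob is still at red (705,420). No other pine blocks remain. Going to the knob.

```bash
python3 -m crank '[[0.5,[-0.029,-0.037,0],[0,0,0]],[0.5,[-0.029,-0.037,0],[0,0,0]],[0.5,[-0.029,-0.037,0],[0,0,0]],[0.5,[-0.03,-0.038,0],[0,0,0]],[0.5,[0,0,0],[0,0,-1.5]],[0.5,[0,0,0],[0,0,0]],[0.5,[0,0,0],[0,0,0]],[0.5,[0,0,0],[0,0,0]]]'
python3 -c "
from h import *
plan(.421,-.063,.048)"
```

```text
time: 37.65
tool_pos: [0.4218, -0.0607, 0.1356]
ee_rot: [3.142, 0.0, 3.124]
wrist_force: [0.3, -0.4, 0.3]
width: 0.0471
finger_force: 0.0
turn 0.0; shift x 0.0008 y -0.0023 z 0.0876 ; q6 now -1.83 t 37.6
```

```bash
python3 -m crank '[[0.5,[0.0008,-0.0023,0.03],[0,0,0]],[0.5,[0,0,0.035],[0,0,0]],[0.5,[0,0,0.022],[0,0,0]],[0.5,[0,0,0],[0,0,0]],[0.5,[0,0,0],[0,0,0]],[0.5,[0,0,0],[0,0,0]],[0.5,[0,0,0],[0,0,0]]]'
python3 -m crank '[[1,[0,0,0],[0,0,0]],[1,[0,0,0],[0,0,0]],[1,[0,0,0],[0,0,0]],[1,[0,0,0],[0,0,0]],[1,[0,0,0],[0,0,0]],[1,[0,0,0],[0,0,0]],[1,[0,0,0],[0,0,0]]]'
```

```text
time: 38.35
tool_pos: [0.4228, -0.0643, 0.0503]
ee_rot: [-3.14, 0.004, 3.123]
wrist_force: [-0.1, 0.1, -0.7]
width: 0.0473
finger_force: 0.0
time: 39.05
tool_pos: [0.4215, -0.0632, 0.0485]
ee_rot: [3.14, -0.0, 3.123]
wrist_force: [0.3, 5.2, 1.6]
width: 0.0141
finger_force: 30.0
```

```bash
python3 -m crank '[[1,[0,0,0],[0,0,8]],[1,[0,0,0],[0,0,8]],[1,[0,0,0],[0,0,8]],[1,[0,0,0],[0,0,8]],[1,[0,0,0],[0,0,8]],[1,[0,0,0],[0,0,8]],[1,[0,0,0],[0,0,0]],[1,[0,0,0],[0,0,0]]]'
python3 -m crank '[[1,[0,0,0],[0,0,8]],[1,[0,0,0],[0,0,8]],[1,[0,0,0],[0,0,8]],[1,[0,0,0],[0,0,8]],[1,[0,0,0],[0,0,8]],[1,[0,0,0],[0,0,8]],[1,[0,0,0],[0,0,0]],[1,[0,0,0],[0,0,0]]]'
```

```text
time: 39.85
tool_pos: [0.4222, -0.0619, 0.0485]
ee_rot: [3.137, -0.002, 2.285]
wrist_force: [1.7, 8.1, 0.7]
width: 0.0139
finger_force: 30.0
time: 40.65
tool_pos: [0.4235, -0.0616, 0.0485]
ee_rot: [3.138, -0.006, 1.447]
wrist_force: [3.8, 8.7, -1.2]
width: 0.0141
finger_force: 30.0
```

```bash
python3 -m crank '[[1,[0,0,0],[0,0,8]],[1,[0,0,0],[0,0,8]],[1,[0,0,0],[0,0,8]],[1,[0,0,0],[0,0,8]],[1,[0,0,0],[0,0,8]],[1,[0,0,0],[0,0,8]],[1,[0,0,0],[0,0,0]],[1,[0,0,0],[0,0,0]]]'
python3 -m crank '[[1,[0,0,0],[0,0,8]],[1,[0,0,0],[0,0,8]],[1,[0,0,0],[0,0,8]],[1,[0,0,0],[0,0,8]],[1,[0,0,0],[0,0,8]],[1,[0,0,0],[0,0,8]],[1,[0,0,0],[0,0,0]],[1,[0,0,0],[0,0,0]]]'
```

```text
time: 41.45
tool_pos: [0.4246, -0.0623, 0.0486]
ee_rot: [3.141, -0.008, 0.61]
wrist_force: [7.9, 7.4, -3.9]
width: 0.0135
finger_force: 30.0
time: 42.25
tool_pos: [0.4249, -0.0636, 0.0486]
ee_rot: [-3.139, -0.008, -0.228]
wrist_force: [8.9, 4.0, -5.9]
width: 0.0136
finger_force: 30.0
```

```bash
python3 -m crank '[[0.5,[0,0,0],[0,0,0]],[0.5,[0,0,0],[0,0,0]],[0.5,[0,0,0],[0,0,0]],[0.5,[0,0,0],[0,0,0]],[0.5,[0,0,0],[0,0,0]],[0.5,[0,0,-0.03],[0,0,0]],[0.5,[0,0,-0.04],[0,0,0]],[0.5,[0,0,-0.04],[0,0,0]]]'
python3 -m crank '[[0.5,[-0.045,0,0],[0,0,0]],[0.5,[-0.045,0,0],[0,0,0]],[0.5,[-0.03,-0.03,0],[0,0,0]],[0.5,[0,-0.045,0],[0,0,0]],[0.5,[0,-0.045,0],[0,0,0]],[0.5,[0,0,0],[0,0,0]],[0.5,[0,0,0],[0,0,0]]]'
python3 - <<'E'
from h import *
d=vision.snapshot("side");s=vision.snapshot("top")
blocks(s);W=heights(s)
m=W[...,2]>.055;roi=np.zeros_like(m);roi[235:280,362:410]=1
for r in mask_rects(s,m&roi,.072,20):print('bar',r)
a=cv2.resize(d["color"][140:300,260:390],(390,480),interpolation=cv2.INTER_CUBIC);b=cv2.resize(s["color"][165:285,305:405],(400,480),interpolation=cv2.INTER_CUBIC)
cv2.imwrite("pics/v9.png",np.hstack([a,b])[:,:,::-1])
E
```

```text
time: 43.05
tool_pos: [0.4208, -0.0641, 0.1592]
ee_rot: [3.141, 0.002, -0.228]
wrist_force: [0.6, -0.8, -0.1]
width: 0.0472
finger_force: 0.0
time: 43.75
tool_pos: [0.3315, 0.0805, 0.1584]
ee_rot: [3.141, 0.0, -0.225]
wrist_force: [-0.3, -0.4, 0.2]
width: 0.0471
finger_force: 0.0
block (array([376., 216.]), 528.4, -44.0, 91.5, 35.9, 81.6)
block (array([380., 192.]), 593.9, -55.1, 91.5, 36.9, 81.6)
block (array([340., 185.]), 609.6, 51.7, 90.1, 37.0, 81.1)
bar (array([379., 268.]), 403.3, -36.3, 77.8, 73.0, 1.1)
```

View pics/v9.png

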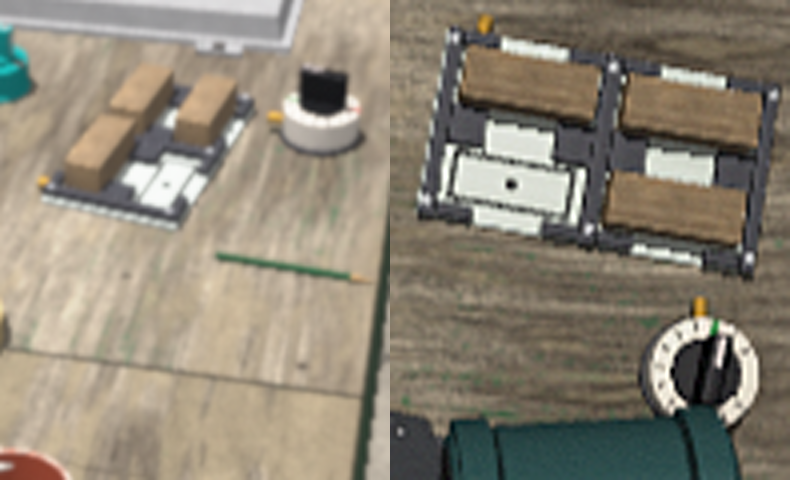

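The pointer (722,345) lies at the green mark (715,325), the bar was turned exactly 192°, and the blocks are still seated. Handing in.

```bash
python3 -c "
from bench import robot
print(robot.close_job())"
```

```text
the job is handed in; nothing more can be done
None
```

I handed the job in at about 44 s: all three blocks on the bench are seated in pockets, and after eight clicks clockwise from red the knob rests at the green mark. The hand-in printed no verdict.

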